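# Reload the thread stand for the tassel bench

### The arm

A 6-joint arm with a two-finger parallel gripper is mounted at the origin on the work surface; the furniture and walls round the work are solid. World frame = base frame: x ahead of the robot, y to its left, z up, the work surface at z = 0. Lengths are in m, angles in rad, forces in N, time in s.
With the tool pointing down it reaches from about 0.225 to 0.875 m from the base axis. Payload 3.4 kg.
Tool frame: the origin (TCP) lies on the centre line of the jaws, within the pads' length; the fingertips stand 19 mm ahead of it and the grasp point (between the pads) is the TCP; z points along the fingers, y is the direction in which the jaws open and shut (so a half turn about z gives the same grasp; the last joint's range is limited). The gripper opens to 85 mm and grips with 20 to 120 N. Pads are 22 mm wide; open, the fingers measure 114 mm over their backs; the gripper's body (76 mm by 85 mm) begins 54 mm behind the grasp point. The pads swing forward as they close: fully open they stand 13 mm farther back than shut.
Start: joints at [1.184, 0.276, 1.505, -0, 1.361, -0.121], TCP at [0.151, 0.555, 0.25] pointing down, gripper open.
Joint ranges: [-2.89, 2.89], [-0.75, 2.08], [0.22, 2.7], [-1.18, 4.32], [0.11, 2.71], [-2.7, 2.7]. Speed limits (rad/s): [2.57, 2.57, 3.14, 3.14, 3.14, 3.14].

### API

Orientations are given as a unit quaternion [w, x, y, z].
In Python, from rig import monitor, eyes, manip, models gives the robot as it stands.
- The arm moves only by the tool send_rows, never from a script. Its argument "deltas" is a list of rows, each an object with "dp": the shift along the world's x, y, z each as a share of 0.12 m, from -1 to 1, a list of three; "rotation": the turn, a rotation vector about the world's x, y, z each as a share of 0.5 rad, from -1 to 1, a list of three. In form: [{"dp": [dx, dy, dz], "rotation": [rx, ry, rz]}, ...]. A call has 1 to 12 rows; each row is the pose to reach, as a shift and turn from the pose commanded when the call began; what a row does not reach only later rows make up. A row lasts 1/12 s, in which the tool goes at most 41.7 mm and 7.16 degrees, less where a joint would pass 70% of its speed; a pose out of reach is approached as far as the arm can. A call with a number of a shift or a turn outside -1 to 1 is refused whole. A call with a gripper value outside its range is refused whole. "fingers" is the closure, from -1 (fully open) to 1 (shut), set as the call begins (left out, the last holds). The fingers move at their own pace and stop on an object; "grip_force" is the grip in N (left out, the last holds). Time passes only in rows, so rows that repeat a pose let the fingers close. It gives the time, the measured TCP pose, the force and the opening at its end, in the units of the state.
- monitor.get_state(): the state, without advancing time (a new reading comes with each control period).
- eyes.get_image(name): name is "scene" or "top"; returns a dict with "color" (400x640x3 uint8, red, green, blue), "depth" (400x640 float32, m along the optical axis (not along the pixel's ray), 0 where there is no reading), "mtx" (3x3 intrinsics, pixels), "rvec" (rotation vector, rad) and "tvec" (3), from world to camera coordinates, as OpenCV has them. Camera axes: x right, y down, z forward; pixel columns grow to the right and rows downward; lengths in m; the calibration is good to about 2 mm. A picture is of the moment at which its call begins.
- manip.sign_off(): hands the job in, once; it reports no verdict.
Trained networks look in a picture, given as the dict that the camera call returned (one of the last four; its "shot" number tells which), for a name from the list of things; names that differ only in an ending like _2 or _b are one class to them, and where a whole thing is asked for, a point or a joint stands for the part that bears it (a point fixed in the world has none). Each returns a list of dicts, best first, with "score" (0 to 1); they miss things now and then, are a little off and sometimes report something else, mostly with a low value. They report only what shows in the picture. A call takes as long as a camera call.
- models.find_in(name, picture): "box" ([left, top, right, bottom] in pixels, round what is visible of it).
The state is a dict: "clock": time; "qpos": joint angles; "qd": joint speeds; "effort": joint torques, N m; "position": TCP position; "ee_rot": TCP orientation; "contact_force": force on the tool from outside, world axes, zero at the start; "moment": the same for the moment, N m; "width": finger opening in m.
Only numpy, scipy, OpenCV 4.12 (cv2) and the standard library are available. Lean on these libraries where they do the work, as an engineer would, in place of code of your own. Each camera call takes 0.05 s, during which the arm holds its last target.

### The job

Reload the thread stand: the red has run out, so lift its bare white core off the front row and put it in the white basket, then put the full red cone from the crate on the spindle that it left. Give the two part-used cones their spares: put the full teal cone from the crate on the back-row spindle straight behind the part-used teal one, and the full mustard cone straight behind the part-used mustard one. All cones must sit upright, right down on the board, and the two part-used cones stay where they are.

Things in the scene. Friction and masses are not known exactly. Their poses are not given: they have to be found in the camera images.
- stand: fixed wooden board 136x226, top 22 mm up, 6 steel spindles (7 thick, tips 77 over the top) with black rubber seats. Origin on the table under its middle; x to the back row (away from robot), y left along the rows. Front spindles x=-38, back x=+38, at y=75, 0, -75. A cone goes down over one till its foot rests on the board (3 mm play).
- crate: low open plywood crate, 118 x 171 mm, 46 mm high, walls and floor 5.5 mm, fixed. Six full cones stand in it foot to foot in two rows (along y) of three, 53 mm apart: teal, mustard, red, cream, charcoal, lilac in any order. Origin on the table under its middle; x across the rows, y along them, z up.
- basket: fixed white basket 221 (x) x 135 mm (y), floor 2 mm up, sides 58 mm high, far end (+x) 98 high. A blue spool stands in it at x=-70, y=+26 mm, a black one lies at x=+66; the floor between (x from -40 to +25 mm) is free. Origin on the table under its middle; x along its length, away from the robot.
- empty_core_center (a point): bare white plastic core without thread, on one of the three front spindles: hollow cone 98 mm high, 43 mm across at the foot, 27 mm at 68 mm up, then a straight neck 24 mm across, 30 mm tall. 22 to 39 g. Point: on the axis half-way up, 49 mm above the foot; z up the axis.
- teal_running_center (a point): part-used cone of teal (blue-green) thread on one of the three front spindles of the stand; slimmer than the full ones (thread 41 mm across at the foot, 31 at the top), same 98 mm height and white neck. Stays where it is. Point: on the axis half-way up, 49 mm above the foot.
- mustard_running_center (a point): part-used cone of mustard (yellow-ochre) thread on one of the three front spindles of the stand; slimmer than the full ones (thread 41 mm across at the foot, 31 at the top), same 98 mm height and white neck. Stays where it is. Point: on the axis half-way up, 49 mm above the foot.
- teal_full_center (a point): full cone of teal (blue-green) thread upright in the packed crate, 70 to 120 g, 98 mm high: thread 52 mm across at the foot, 37 mm at 67 mm up; above it a bare white neck, straight, 24 mm across, from 68 to 98 mm up (in the crate fingers have room only there). Hollow: mouth 36 mm below, 17 mm bore in the neck. Point: on the axis half-way up, 49 mm above the foot; z up the axis.
- mustard_full_center (a point): full cone of mustard (yellow-ochre) thread upright in the packed crate, 70 to 120 g, 98 mm high: thread 52 mm across at the foot, 37 mm at 67 mm up; above it a bare white neck, straight, 24 mm across, from 68 to 98 mm up (in the crate fingers have room only there). Hollow: mouth 36 mm below, 17 mm bore in the neck. Point: on the axis half-way up, 49 mm above the foot; z up the axis.
- red_full_center (a point): full cone of red (brick red) thread upright in the packed crate, 70 to 120 g, 98 mm high: thread 52 mm across at the foot, 37 mm at 67 mm up; above it a bare white neck, straight, 24 mm across, from 68 to 98 mm up (in the crate fingers have room only there). Hollow: mouth 36 mm below, 17 mm bore in the neck. Point: on the axis half-way up, 49 mm above the foot; z up the axis.

How it is judged:
By the outcome, as a careful person would: the job done as asked, in the order asked, and still so for the second after the job is handed in, with the robot touching nothing.
It also fails if it takes over 109 s, if anything falls off the work surface, if the arm or the gripper's body presses on something with over 40 N, if the wrist force passes 120 N, or if a joint passes its speed limit or range.

## Working session

There is one attempt and no reset: what is moved stays moved. The work goes in short steps, Python scripts to look and compute and a tool call to move; the robot and the scene stay as the last step left them, time stands still between calls to the robot, and variables do not carry over. Pictures are saved under pics/ and viewed, and the job is handed in when it is done.

Besides the shell and the picture viewer there is one more tool, called after "Call:" by a JSON object that holds its "name" and its "arguments", one argument or row to a line. send_rows: Moves the arm, as the interface text tells. Its arguments: {"type":"object","properties":{"deltas":{"type":"array","items":{"type":"object","properties":{"dp":{"type":"array","items":{"type":"number"}},"rotation":{"type":"array","items":{"type":"number"}}}}},"fingers":{"type":"number"},"grip_force":{"type":"number"}},"required":["deltas"]}

```bash
mkdir -p pics; ls; cat > h.py <<'E'
import numpy as np, cv2
from rig import monitor, eyes, manip, models
def snap(n,tag):
    p=eyes.get_image(n); cv2.imwrite(f'pics/{tag}.png',cv2.cvtColor(p['color'],cv2.COLOR_RGB2BGR)); 
    np.savez(f'pics/{tag}.npz',**{k:p[k] for k in('color','depth','mtx','rvec','tvec')}); return p
def world(p):
    K=p['mtx'];R=cv2.Rodrigues(np.array(p['rvec'],float))[0];t=np.array(p['tvec'],float).reshape(3)
    v,u=np.mgrid[0:400,0:640];d=p['depth']
    c=np.stack([(u-K[0,2])/K[0,0]*d,(v-K[1,2])/K[1,1]*d,d],-1)
    return (c-t)@R
E
python3 - <<'E'
from h import *
print(monitor.get_state())
for n in('scene','top'):
    p=snap(n,n+'0'); 
    R=cv2.Rodrigues(np.array(p['rvec'],float))[0]
    print(n,p['mtx'],-R.T@np.array(p['tvec']).reshape(3),R)
    for k in('stand','crate','basket','empty_core_center','teal_running_center','mustard_running_center','teal_full_center','mustard_full_center','red_full_center'):
        print(k,[(np.round(r['box']).tolist(),round(r['score'],2)) for r in models.find_in(k,p)[:3]])
E
```

```text
pics
{'clock': 0.0, 'qpos': array([ 1.18403531e+00,  2.76605271e-01,  1.50613711e+00,  3.32585949e-06,
        1.36070322e+00, -1.21026543e-01]), 'qd': array([ 0.00061532, -0.00060963,  0.00086887, -0.00047857, -0.00082819,
        0.00031883]), 'effort': array([-1.89178507e-03, -4.16754842e+01, -2.45801747e+01, -3.77747847e-04,
        1.10471903e-02,  4.82787527e-06]), 'position': array([0.15083579, 0.55434968, 0.24943224]), 'ee_rot': array([-2.34280628e-04,  1.32476935e-01,  9.91185655e-01, -8.96363623e-04]), 'contact_force': array([-0.48495792, -0.18553125, -0.30160038]), 'moment': array([ 0.05094798,  0.05921905, -0.04532313]), 'width': 0.08532321549854707}
scene [[452.14991086   0.         322.8055929 ]
 [  0.         452.14991086 195.42478259]
 [  0.           0.           1.        ]] [-0.33876579 -0.53017242  0.52531475] [[ 0.55462012 -0.83200556  0.01277799]
 [-0.35381776 -0.24970039 -0.90136713]
 [ 0.75313313  0.49539527 -0.4328672 ]]
stand [([290.0, 180.0, 401.0, 253.0], 0.69)]
crate [([211.0, 179.0, 292.0, 214.0], 0.56)]
basket [([401.0, 211.0, 513.0, 312.0], 0.71)]
empt
[... 564 characters left out ...]
0.01165959  0.99237476] [[ 0.01024037 -0.99967821 -0.02320791]
 [-0.98305125 -0.0058161  -0.18323866]
 [ 0.18304472  0.024691   -0.98279448]]
stand [([304.0, 164.0, 399.0, 220.0], 0.55)]
crate [([204.0, 167.0, 280.0, 219.0], 0.76), ([374.0, 194.0, 393.0, 214.0], 0.37)]
basket [([436.0, 163.0, 510.0, 265.0], 0.62)]
empty_core_center [([347.0, 190.0, 360.0, 214.0], 0.7)]
teal_running_center [([372.0, 194.0, 394.0, 216.0], 0.55)]
mustard_running_center [([312.0, 188.0, 332.0, 210.0], 0.61)]
teal_full_center [([253.0, 172.0, 275.0, 193.0], 0.92), ([229.0, 190.0, 254.0, 212.0], 0.31)]
mustard_full_center [([231.0, 170.0, 253.0, 193.0], 0.64)]
red_full_center [([231.0, 192.0, 252.0, 213.0], 0.74)]
```

```bash
python3 - <<'E'
import cv2
a=cv2.imread('pics/scene0.png');b=cv2.imread('pics/top0.png')
cv2.imwrite('pics/s0z.png',cv2.resize(a[140:320,190:530],None,fx=2.35,fy=2.35,interpolation=cv2.INTER_CUBIC))
cv2.imwrite('pics/t0z.png',cv2.resize(b[140:280,190:520],None,fx=2.4,fy=2.4,interpolation=cv2.INTER_CUBIC))
E
```

```text
(no output)
```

View pics/scene0.png

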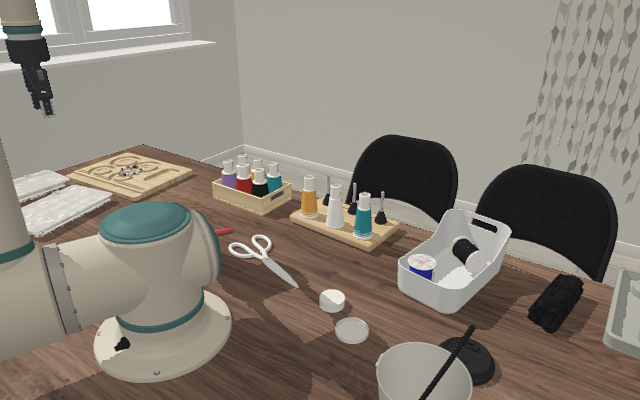

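View pics/s0z.png

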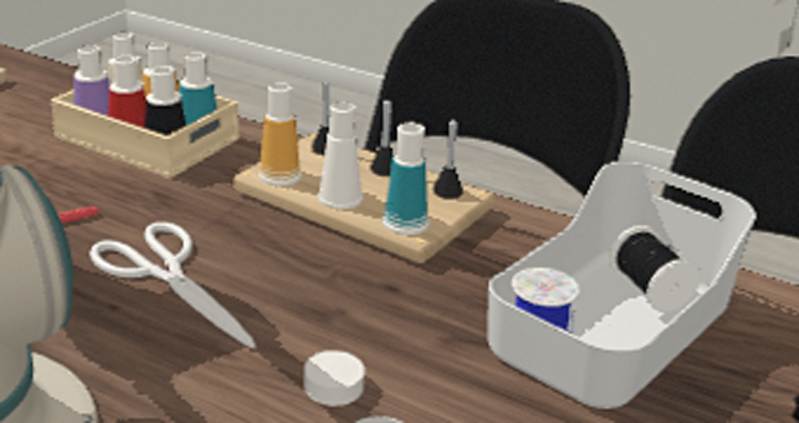

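View pics/t0z.png

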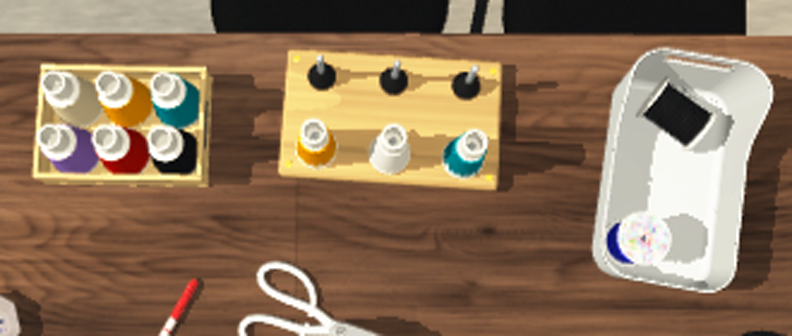

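View pics/top0.png

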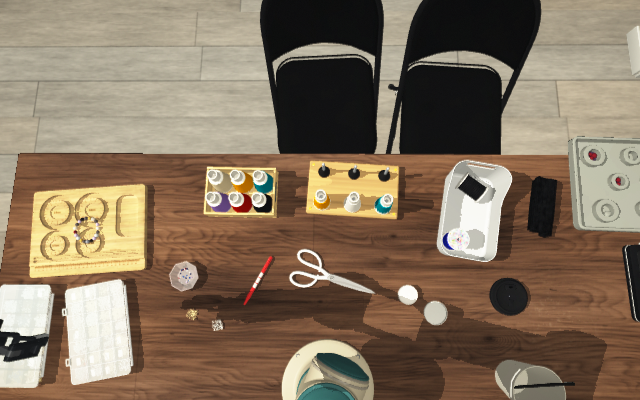

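```bash
cat > m.py <<'E'
from h import *
for n in('top0','scene0'):
    p=dict(np.load(f'pics/{n}.npz'));W=world(p)
    x,y,z=W[...,0],W[...,1],W[...,2]
    print(n)
    tab=(abs(z)<.01)&(x>.3)&(x<.5)&(abs(y)<.5)
    print('table z',np.median(z[tab]))
    m=(abs(z-.022)<.004)&(x>.35)&(x<.7)&(y>-.25)&(y<.09)
    def rect(m,tag):
        n_,l,s,_=cv2.connectedComponentsWithStats(m.astype(np.uint8))
        i=1+s[1:,4].argmax(); P=np.float32(np.stack([x[l==i],y[l==i]],-1))
        r=cv2.minAreaRect(P); print(tag,len(P),r, 'medz',np.median(z[l==i]), s[i])
        return r
    rect(m,'stand')
    m=(abs(z-.046)<.004)&(x>.35)&(x<.7)&(y>.06)&(y<.4)
    rect(cv2.dilate(m.astype(np.uint8),np.ones((2,2))),'crate') if 0 else rect(m,'crate')
    # tops
    m=(z>.085)&(z<.13)&(x>.35)&(x<.7)&(y>-.25)&(y<.4)
    n_,l,s,c=cv2.connectedComponentsWithStats(m.astype(np.uint8))
    for i in range(1,n_):
        if s[i,4]>8:
            k=l==i; zt=np.percentile(z[k],90); kk=k&(z>zt-.006)
            print('top',s[i].tolist(),c[i].round(1),W[k].mean(0).round(4),'rimmid',((x[kk].min()+x[kk].max())/2).round(4),((y[kk].min()+y[kk].max())/2).round(4),'zmax',zt.round(4))
E
python3 m.py
```

```text
top0
table z -0.0002719919692283191
stand 3512 ((0.46575820446014404, -0.05967111140489578), (0.22510766983032227, 0.1354118436574936), 86.46702575683594) medz 0.02138368523401264 [ 306  161   93   58 3512]
crate 466 ((0.45532140135765076, 0.21670450270175934), (0.17168185114860535, 0.11875167489051819), 89.45931243896484) medz 0.04503031874460577 [204 167  72  49 466]
top [322, 163, 3, 4, 12] [323.  164.5] [0.5079 0.0126 0.0954] rimmid 0.5084 0.0126 zmax 0.0994
top [354, 165, 3, 4, 11] [355.1 166.6] [ 0.5031 -0.0618  0.0956] rimmid 0.5035 -0.0615 zmax 0.0986
top [386, 167, 4, 4, 11] [387.4 168.6] [ 0.4987 -0.1363  0.0952] rimmid 0.499 -0.1373 zmax 0.0989
top [207, 169, 12, 12, 87] [212.6 174.7] [0.4819 0.269  0.0976] rimmid 0.4825 0.2692 zmax 0.1037
top [230, 170, 12, 12, 78] [235.4 175.2] [0.4812 0.2158 0.0969] rimmid 0.4815 0.2159 zmax 0.1034
top [253, 170, 11, 12, 71] [258.1 175.5] [0.4805 0.1627 0.0975] rimmid 0.4814 0.1632 zmax 0.1036
top [315, 190, 13, 14, 144] [320.7 196.5] [0.4312 0.017  0.1013] rimmid 0.4319 0.018 zmax 0.119
top [205, 192, 13, 12, 79] [211.3 197.2] [0.4287 
[... 1291 characters left out ...]
max 0.1022
top [254, 168, 10, 11, 93] [258.5 172.8] [0.4239 0.1601 0.0958] rimmid 0.4269 0.1625 zmax 0.1027
top [302, 175, 14, 19, 183] [308.4 183.9] [0.4266 0.0129 0.1034] rimmid 0.4318 0.0158 zmax 0.1177
top [327, 175, 3, 6, 17] [328.1 177.4] [0.506  0.011  0.0922] rimmid 0.5072 0.0115 zmax 0.0967
top [329, 183, 12, 20, 199] [334.9 192.3] [ 0.422  -0.0613  0.1044] rimmid 0.4258 -0.059 zmax 0.1183
top [353, 183, 3, 6, 17] [353.9 185.4] [ 0.5016 -0.0637  0.0922] rimmid 0.5014 -0.064 zmax 0.0972
top [381, 191, 3, 6, 16] [382.  193.8] [ 0.4964 -0.139   0.0931] rimmid 0.4965 -0.1387 zmax 0.0972
top [357, 192, 14, 20, 222] [363.8 202.2] [ 0.4171 -0.1361  0.1036] rimmid 0.4216 -0.1335 zmax 0.1185
```

```bash
cat > b.py <<'E'
from h import *
for n in('top0','scene0'):
    p=dict(np.load(f'pics/{n}.npz'));W=world(p)
    x,y,z=W[...,0],W[...,1],W[...,2]
    for lo,hi in((.053,.063),(.045,.11)):
        m=(z>lo)&(z<hi)&(x>.25)&(x<.62)&(y>-.45)&(y<-.2)
        P=np.float32(np.stack([x[m],y[m]],-1)); print(n,len(P),cv2.minAreaRect(P))
    c=p['color'].astype(int)
    m=(abs(z-.002)<.004)&(x>.3)&(x<.58)&(y>-.45)&(y<-.2)&(c.min(-1)>150)
    P=np.float32(np.stack([x[m],y[m]],-1)); print('floor',len(P),cv2.minAreaRect(P))
    m=(z>.03)&(z<.1)&(x>.25)&(x<.6)&(y>-.45)&(y<-.2)&(c.max(-1)<60)
    print('black',W[m].mean(0), W[m].min(0),W[m].max(0))
E
python3 b.py
```

```text
top0 617 ((0.4033956825733185, -0.33867791295051575), (0.1326766461133957, 0.21821919083595276), 80.05406951904297)
top0 1731 ((0.40499064326286316, -0.33766281604766846), (0.13506680727005005, 0.22126354277133942), 79.54242706298828)
floor 2410 ((0.4247809052467346, -0.350832998752594), (0.12137598544359207, 0.25404688715934753), 73.31682586669922)
black [ 0.46632556 -0.34632539  0.04396403] [ 0.43961019 -0.37889022  0.03027137] [ 0.49743689 -0.31600284  0.05205351]
scene0 1104 ((0.4020916819572449, -0.33865121006965637), (0.1317238062620163, 0.2207736372947693), 80.02699279785156)
scene0 3279 ((0.4039881229400635, -0.33723199367523193), (0.1368008553981781, 0.2246212661266327), 78.8444595336914)
floor 1102 ((0.45081913471221924, -0.3045707643032074), (0.15698328614234924, 0.14028578996658325), 74.0278091430664)
black [ 0.46190912 -0.34346039  0.04253589] [ 0.43927316 -0.36834146  0.03007808] [ 0.49289764 -0.31960224  0.05049489]
```

Call:
{"name": "send_rows", "arguments": {
  "deltas": [
    {"dp": [0.1,-0.2,0],"rotation": [0,0,-0.05]},
    {"dp": [0.2,-0.45,0],"rotation": [0,0,-0.2]},
    {"dp": [0.33,-0.72,0],"rotation": [0,0,-0.35]},
    {"dp": [0.45,-1,0],"rotation": [0,0,-0.5]}
  ],
  "fingers": -0.15,
  "grip_force": 30
}}

```text
clock: 1.33
position: [0.2054, 0.4339, 0.2501]
ee_rot: [0.0, 0.256, 0.967, 0.0]
contact_force: [0.7, -0.2, -0.6]
width: 0.0489
```

Call:
{"name": "send_rows", "arguments": {
  "deltas": [
    {"dp": [0.11,-0.25,0],"rotation": [0,0,-0.12]},
    {"dp": [0.22,-0.5,0],"rotation": [0,0,-0.25]},
    {"dp": [0.33,-0.75,0],"rotation": [0,0,-0.4]},
    {"dp": [0.45,-1,0],"rotation": [0,0,-0.54]}
  ]
}}

```text
clock: 1.67
position: [0.2592, 0.3134, 0.2505]
ee_rot: [0.0, 0.384, 0.923, 0.0]
contact_force: [0.2, -0.9, -0.5]
width: 0.0495
```

Call:
{"name": "send_rows", "arguments": {
  "deltas": [
    {"dp": [0.11,-0.25,0],"rotation": [0,0,0]},
    {"dp": [0.22,-0.5,0],"rotation": [0,0,0]},
    {"dp": [0.33,-0.75,0],"rotation": [0,0,0]},
    {"dp": [0.45,-1,0],"rotation": [0,0,0]}
  ]
}}

```text
clock: 2.0
position: [0.3131, 0.1934, 0.2506]
ee_rot: [0.0, 0.383, 0.924, 0.0]
contact_force: [0.6, 0.5, 1.0]
width: 0.049
```

Call:
{"name": "send_rows", "arguments": {
  "deltas": [
    {"dp": [0.11,-0.25,0],"rotation": [0,0,0]},
    {"dp": [0.22,-0.5,0],"rotation": [0,0,0]},
    {"dp": [0.33,-0.75,0],"rotation": [0,0,0]},
    {"dp": [0.45,-1,0],"rotation": [0,0,0]}
  ]
}}

```text
clock: 2.33
position: [0.3672, 0.0733, 0.2506]
ee_rot: [0.0, 0.383, 0.924, 0.0]
contact_force: [0.7, 1.0, 0.1]
width: 0.0493
```

Call:
{"name": "send_rows", "arguments": {
  "deltas": [
    {"dp": [0.11,-0.25,0],"rotation": [0,0,0]},
    {"dp": [0.22,-0.5,0],"rotation": [0,0,0]},
    {"dp": [0.35,-0.75,0],"rotation": [0,0,0]},
    {"dp": [0.45,-0.95,0],"rotation": [0,0,0]},
    {"dp": [0.45,-1,0],"rotation": [0,0,0]},
    {"dp": [0.45,-1,0],"rotation": [0,0,0]}
  ]
}}

```text
clock: 2.83
position: [0.4215, -0.0467, 0.2502]
ee_rot: [-0.0, 0.384, 0.923, -0.0]
contact_force: [0.6, -0.1, 0.5]
width: 0.0492
```

Call:
{"name": "send_rows", "arguments": {
  "deltas": [
    {"dp": [0.045,-0.1,-0.1],"rotation": [0,0,0]},
    {"dp": [0.045,-0.1,-0.3],"rotation": [0,0,0]},
    {"dp": [0.045,-0.1,-0.55],"rotation": [0,0,0]},
    {"dp": [0.045,-0.1,-0.7],"rotation": [0,0,0]},
    {"dp": [0.045,-0.1,-0.75],"rotation": [0,0,0]},
    {"dp": [0.045,-0.1,-0.75],"rotation": [0,0,0]}
  ]
}}

```text
clock: 3.33
position: [0.4248, -0.0557, 0.1592]
ee_rot: [-0.002, 0.382, 0.924, 0.0]
contact_force: [0.5, 0.1, 0.8]
width: 0.049
```

```bash
python3 - <<'E'
from h import *
s=monitor.get_state();print(s['position'],s['qpos'])
ims=[]
for n in('scene','top'):
    p=snap(n,n+'1');c=cv2.cvtColor(p['color'],cv2.COLOR_RGB2BGR)
    q=cv2.projectPoints(np.array([s['position'],s['position']+[0,0,-.019],[.427,-.0584,.120]]),np.array(p['rvec']),np.array(p['tvec']),p['mtx'],None)[0].reshape(-1,2);print(q)
    u,v=q[0].astype(int); a=c[v-45:v+45,u-65:u+65]; a=cv2.resize(a,None,fx=6,fy=6,interpolation=cv2.INTER_CUBIC)
    for r in q: cv2.circle(a,tuple(((r-[u-65,v-45]+.5)*6).astype(int)),3,(0,0,255),-1)
    ims.append(a[:, :])
cv2.imwrite('pics/g1.png',cv2.resize(np.vstack(ims),None,fx=.55,fy=.55))
E
```

```text
[ 0.42480851 -0.05572773  0.15916949] [-2.93536885e-01  1.34561994e-01  1.93990600e+00  5.60183137e-04
  1.07109159e+00 -1.07992526e+00]
[[334.04369604 168.06813506]
 [333.83669805 176.22566782]
 [335.19426575 184.69029013]]
[[354.02391222 194.74735279]
 [353.56678161 196.36295595]
 [354.30346559 197.0400538 ]]
```

View pics/g1.png

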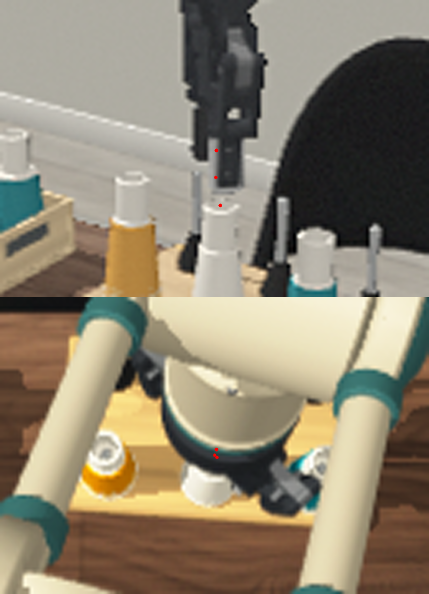

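```bash
python3 - <<'E'
from h import *
for i in range(4):
    eyes.get_image('scene'); s=monitor.get_state();print(s['position'],s['clock'],s['contact_force'])
E
```

```text
[ 0.42734378 -0.05690307  0.16164973] 3.4833 [0.32951273 0.77949948 0.60133363]
[ 0.42748347 -0.05706993  0.16175972] 3.5333 [ 0.88554012  0.65083686 -0.18650455]
[ 0.42741769 -0.05716324  0.16169854] 3.5833 [ 0.44144677  0.66594781 -0.39210709]
[ 0.42729203 -0.05721106  0.16156038] 3.6333 [-0.44634157 -0.40262732 -0.04954864]
```

Call:
{"name": "send_rows", "arguments": {
  "deltas": [
    {"dp": [-0.004,-0.01,-0.08],"rotation": [0,0,0]},
    {"dp": [-0.004,-0.01,-0.2],"rotation": [0,0,0]},
    {"dp": [-0.004,-0.01,-0.32],"rotation": [0,0,0]},
    {"dp": [-0.004,-0.01,-0.41],"rotation": [0,0,0]},
    {"dp": [-0.004,-0.01,-0.41],"rotation": [0,0,0]},
    {"dp": [-0.004,-0.01,-0.41],"rotation": [0,0,0]}
  ]
}}

```text
clock: 4.13
position: [0.4261, -0.0584, 0.1114]
ee_rot: [-0.0, 0.383, 0.924, 0.0]
contact_force: [0.9, -0.3, 0.8]
width: 0.0492
```

Call:
{"name": "send_rows", "arguments": {
  "deltas": [
    {"dp": [0,0,0],"rotation": [0,0,0]},
    {"dp": [0,0,0],"rotation": [0,0,0]},
    {"dp": [0,0,0],"rotation": [0,0,0]},
    {"dp": [0,0,0],"rotation": [0,0,0]},
    {"dp": [0,0,0],"rotation": [0,0,0]},
    {"dp": [0,0,0],"rotation": [0,0,0]}
  ],
  "fingers": 1,
  "grip_force": 30
}}

```text
clock: 4.63
position: [0.4268, -0.0586, 0.1118]
ee_rot: [0.001, 0.383, 0.924, 0.0]
contact_force: [1.2, -0.0, 5.4]
width: 0.023
```

Call:
{"name": "send_rows", "arguments": {
  "deltas": [
    {"dp": [0,0,0.06],"rotation": [0,0,0]},
    {"dp": [0,0,0.16],"rotation": [0,0,0]},
    {"dp": [0,0,0.3],"rotation": [0,0,0]},
    {"dp": [0,0,0.45],"rotation": [0,0,0]},
    {"dp": [0,0,0.6],"rotation": [0,0,0]},
    {"dp": [0,0,0.8],"rotation": [0,0,0]},
    {"dp": [0,0,1],"rotation": [0,0,0]}
  ]
}}

```text
clock: 5.22
position: [0.4248, -0.0581, 0.2319]
ee_rot: [-0.001, 0.383, 0.924, -0.0]
contact_force: [-0.5, 0.3, -0.1]
width: 0.0233
```

Call:
{"name": "send_rows", "arguments": {
  "deltas": [
    {"dp": [0,0,0.25],"rotation": [0,0,0]},
    {"dp": [-0.05,-0.2,0.3],"rotation": [0,0,0]},
    {"dp": [-0.08,-0.45,0.3],"rotation": [0,0,0]},
    {"dp": [-0.1,-0.7,0.3],"rotation": [0,0,0]},
    {"dp": [-0.12,-1,0.3],"rotation": [0,0,0]}
  ]
}}

```text
clock: 5.63
position: [0.4107, -0.1783, 0.2677]
ee_rot: [-0.0, 0.382, 0.924, 0.0]
contact_force: [0.9, -0.5, -0.6]
width: 0.023
```

Call:
{"name": "send_rows", "arguments": {
  "deltas": [
    {"dp": [-0.05,-0.25,0],"rotation": [0,0,0]},
    {"dp": [-0.08,-0.5,0],"rotation": [0,0,0]},
    {"dp": [-0.1,-0.75,0],"rotation": [0,0,0]},
    {"dp": [-0.13,-1,0],"rotation": [0,0,0]}
  ]
}}

```text
clock: 5.97
position: [0.3951, -0.2994, 0.2671]
ee_rot: [-0.001, 0.383, 0.924, 0.0]
contact_force: [0.4, 0.7, -0.3]
width: 0.0231
```

Call:
{"name": "send_rows", "arguments": {
  "deltas": [
    {"dp": [0,-0.15,0],"rotation": [0,0,0]},
    {"dp": [0,-0.27,0],"rotation": [0,0,0]},
    {"dp": [0,-0.32,0],"rotation": [0,0,0]},
    {"dp": [0,-0.32,0],"rotation": [0,0,0]},
    {"dp": [0,-0.32,0],"rotation": [0,0,0]}
  ]
}}

```text
clock: 6.38
position: [0.3959, -0.3358, 0.2669]
ee_rot: [-0.001, 0.383, 0.924, 0.001]
contact_force: [0.1, 0.1, -0.8]
width: 0.0233
```

```bash
cat > look.py <<'E'
from h import *
import sys
tag=sys.argv[1];x0,y0,w,h_=map(int,sys.argv[2:6]);n=sys.argv[6] if len(sys.argv)>6 else 'scene'
p=snap(n,tag);c=cv2.cvtColor(p['color'],cv2.COLOR_RGB2BGR)[y0:y0+h_,x0:x0+w]
f=min(780/w,580/h_);cv2.imwrite(f'pics/{tag}z.png',cv2.resize(c,None,fx=f,fy=f,interpolation=cv2.INTER_CUBIC))
s=monitor.get_state();print(s['clock'],s['position'].round(4),s['contact_force'].round(1),s['width'])
E
python3 look.py s2 280 100 260 220
```

```text
6.4333 [ 0.3959 -0.3354  0.267 ] [-0.  -0.8 -0.5] 0.02320097692308053
```

View pics/s2z.png

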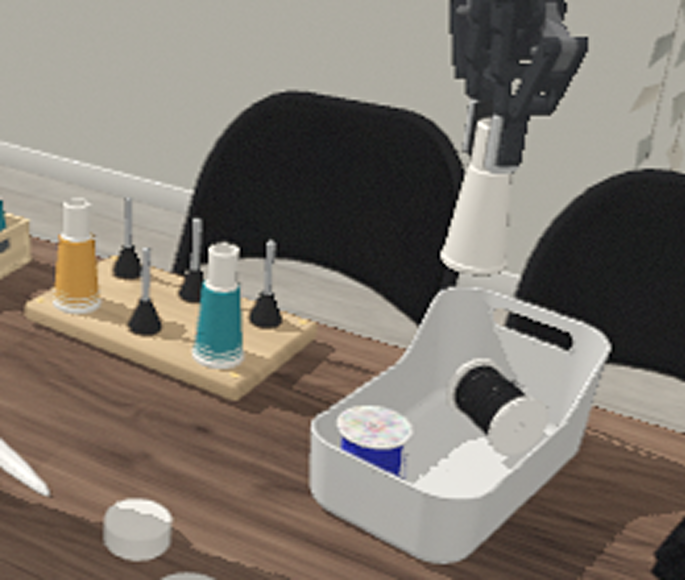

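Call:
{"name": "send_rows", "arguments": {
  "deltas": [
    {"dp": [0,0,-0.15],"rotation": [0,0,0]},
    {"dp": [0,0,-0.35],"rotation": [0,0,0]},
    {"dp": [0,0,-0.55],"rotation": [0,0,0]},
    {"dp": [0,0,-0.75],"rotation": [0,0,0]},
    {"dp": [0,0,-0.9],"rotation": [0,0,0]},
    {"dp": [0,0,-1],"rotation": [0,0,0]}
  ]
}}

```text
clock: 6.93
position: [0.3953, -0.3342, 0.1454]
ee_rot: [-0.001, 0.382, 0.924, 0.001]
contact_force: [-0.0, 0.3, -0.3]
width: 0.023
```

Call:
{"name": "send_rows", "arguments": {
  "deltas": [
    {"dp": [0,0,-0.1],"rotation": [0,0,0]},
    {"dp": [0,0,-0.2],"rotation": [0,0,0]},
    {"dp": [0,0,-0.3],"rotation": [0,0,0]},
    {"dp": [0,0,-0.38],"rotation": [0,0,0]},
    {"dp": [0,0,-0.42],"rotation": [0,0,0]},
    {"dp": [0,0,-0.45],"rotation": [0,0,0]},
    {"dp": [0,0,-0.45],"rotation": [0,0,0]}
  ]
}}

```text
clock: 7.52
position: [0.396, -0.3362, 0.0929]
ee_rot: [-0.0, 0.383, 0.924, 0.0]
contact_force: [0.3, -0.3, -0.5]
width: 0.0229
```

```bash
python3 look.py s3 280 100 260 220
```

```text
7.5667 [ 0.3962 -0.3366  0.0933] [ 0.1 -0.3  0.3] 0.023458878067459065
```

View pics/s3z.png

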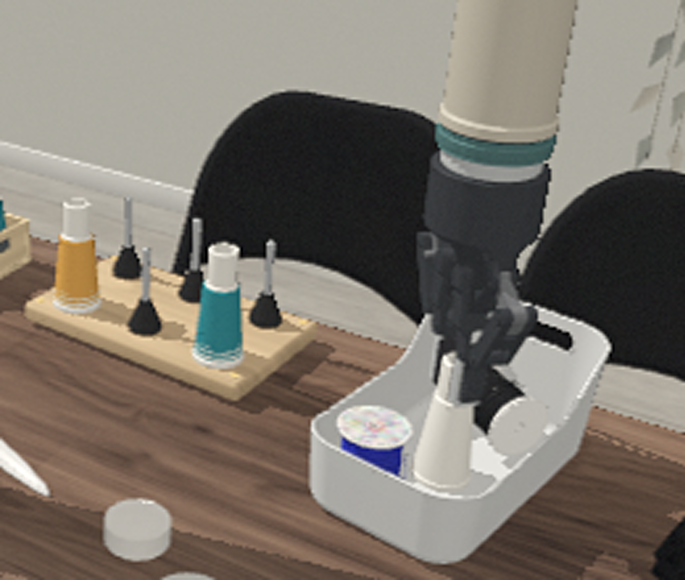

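Call:
{"name": "send_rows", "arguments": {
  "deltas": [
    {"dp": [0,0,-0.01],"rotation": [0,0,0]},
    {"dp": [0,0,-0.015],"rotation": [0,0,0]},
    {"dp": [0,0,-0.015],"rotation": [0,0,0]}
  ]
}}

```text
clock: 7.82
position: [0.3965, -0.3373, 0.0923]
ee_rot: [0.001, 0.383, 0.924, -0.0]
contact_force: [0.1, 0.1, 3.6]
width: 0.023
```

Call:
{"name": "send_rows", "arguments": {
  "deltas": [
    {"dp": [0,0,0],"rotation": [0,0,0]},
    {"dp": [0,0,0],"rotation": [0,0,0]},
    {"dp": [0,0,0],"rotation": [0,0,0]},
    {"dp": [0,0,0],"rotation": [0,0,0]},
    {"dp": [0,0,0],"rotation": [0,0,0]}
  ],
  "fingers": -0.15
}}

```text
clock: 8.23
position: [0.3959, -0.3367, 0.0911]
ee_rot: [-0.0, 0.383, 0.924, 0.0]
contact_force: [-0.8, 0.1, -0.8]
width: 0.0489
```

Call:
{"name": "send_rows", "arguments": {
  "deltas": [
    {"dp": [0,0,0.08],"rotation": [0,0,0]},
    {"dp": [0,0,0.2],"rotation": [0,0,0]},
    {"dp": [0,0,0.4],"rotation": [0,0,0]},
    {"dp": [0,0,0.6],"rotation": [0,0,0]},
    {"dp": [0,0,0.8],"rotation": [0,0,0]},
    {"dp": [0,0,1],"rotation": [0,0,0]}
  ]
}}

```text
clock: 8.73
position: [0.3958, -0.3366, 0.2132]
ee_rot: [0.0, 0.383, 0.924, -0.0]
contact_force: [0.8, 0.6, -0.0]
width: 0.0491
```

```bash
python3 look.py s4 280 100 260 220
```

```text
8.7833 [ 0.3979 -0.3388  0.2181] [ 1.1 -1.5  3.7] 0.04890996141029748
```

View pics/s4z.png

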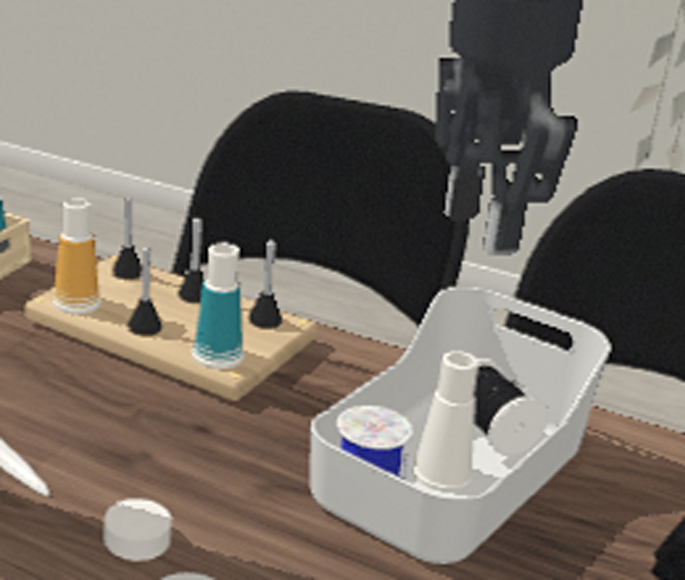

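Call:
{"name": "send_rows", "arguments": {
  "deltas": [
    {"dp": [0,0.15,0.1],"rotation": [0,0,0]},
    {"dp": [0,0.4,0.2],"rotation": [0,0,0]},
    {"dp": [0,0.7,0.25],"rotation": [0,0,0]},
    {"dp": [0.06,1,0.25],"rotation": [0,0,0]}
  ]
}}

```text
clock: 9.12
position: [0.4028, -0.2163, 0.2433]
ee_rot: [0.001, 0.384, 0.923, -0.0]
contact_force: [1.4, 0.2, -0.0]
width: 0.0492
```

Call:
{"name": "send_rows", "arguments": {
  "deltas": [
    {"dp": [0,0.25,0],"rotation": [0,0,0]},
    {"dp": [0,0.5,0],"rotation": [0,0,0]},
    {"dp": [0,0.75,0],"rotation": [0,0,0]},
    {"dp": [0.06,1,0],"rotation": [0,0,0]}
  ]
}}

```text
clock: 9.45
position: [0.409, -0.0952, 0.2419]
ee_rot: [-0.0, 0.383, 0.924, -0.0]
contact_force: [-0.1, 0.3, 0.6]
width: 0.0489
```

Call:
{"name": "send_rows", "arguments": {
  "deltas": [
    {"dp": [0,0.25,0],"rotation": [0,0,0]},
    {"dp": [0,0.5,0],"rotation": [0,0,0]},
    {"dp": [0,0.75,0],"rotation": [0,0,0]},
    {"dp": [0.06,1,0],"rotation": [0,0,0]}
  ]
}}

```text
clock: 9.78
position: [0.4161, 0.0247, 0.2419]
ee_rot: [-0.0, 0.383, 0.924, -0.0]
contact_force: [-0.4, -0.3, -0.5]
width: 0.0492
```

Call:
{"name": "send_rows", "arguments": {
  "deltas": [
    {"dp": [0,0.25,0],"rotation": [0,0,0]},
    {"dp": [0,0.5,0],"rotation": [0,0,0]},
    {"dp": [0,0.75,0],"rotation": [0,0,0]},
    {"dp": [0.06,1,0],"rotation": [0,0,0]}
  ]
}}

```text
clock: 10.12
position: [0.4233, 0.1447, 0.2419]
ee_rot: [-0.0, 0.383, 0.924, -0.0]
contact_force: [0.4, -0.2, -0.3]
width: 0.0491
```

Call:
{"name": "send_rows", "arguments": {
  "deltas": [
    {"dp": [0,0.25,0],"rotation": [0,0,0]},
    {"dp": [0,0.45,0],"rotation": [0,0,0]},
    {"dp": [0.02,0.57,-0.1],"rotation": [0,0,0]},
    {"dp": [0.02,0.6,-0.3],"rotation": [0,0,0]},
    {"dp": [0.02,0.61,-0.5],"rotation": [0,0,0]},
    {"dp": [0.02,0.61,-0.7],"rotation": [0,0,0]},
    {"dp": [0.02,0.61,-0.75],"rotation": [0,0,0]},
    {"dp": [0.02,0.61,-0.75],"rotation": [0,0,0]}
  ]
}}

```text
clock: 10.78
position: [0.4259, 0.216, 0.1501]
ee_rot: [-0.002, 0.383, 0.924, -0.001]
contact_force: [0.8, 0.3, 0.9]
width: 0.0493
```

```bash
python3 look.py s5 190 100 130 120;python3 look.py t5 190 100 130 120 top
```

```text
10.8333 [0.4271 0.2163 0.1515] [-0.5 -0.4  0.7] 0.049257503872047845
10.8833 [0.4279 0.2166 0.1523] [-0.1  0.   0.7] 0.048961776454151666
```

View pics/s5z.png

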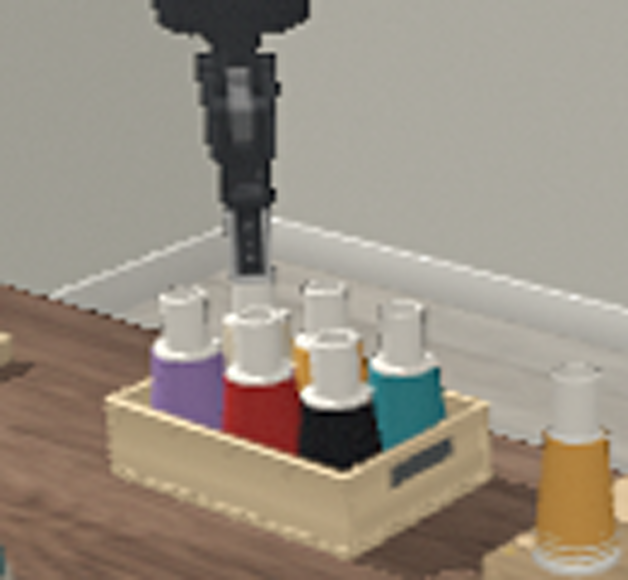

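View pics/t5z.png

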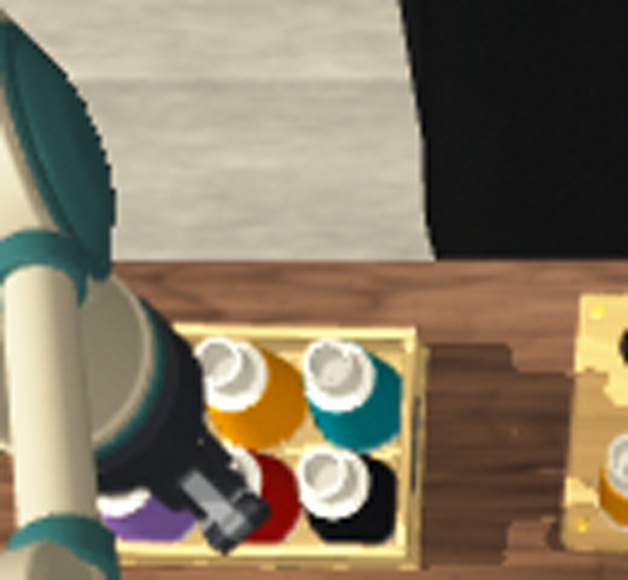

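Call:
{"name": "send_rows", "arguments": {
  "deltas": [
    {"dp": [0,0,-0.08],"rotation": [0,0,0]},
    {"dp": [0,0,-0.18],"rotation": [0,0,0]},
    {"dp": [0,0,-0.28],"rotation": [0,0,0]},
    {"dp": [0,0,-0.38],"rotation": [0,0,0]},
    {"dp": [0,0,-0.44],"rotation": [0,0,0]},
    {"dp": [0,0,-0.46],"rotation": [0,0,0]},
    {"dp": [0,0,-0.46],"rotation": [0,0,0]}
  ]
}}

```text
clock: 11.47
position: [0.4273, 0.2164, 0.0961]
ee_rot: [-0.0, 0.383, 0.924, 0.0]
contact_force: [0.0, 0.2, -0.1]
width: 0.0488
```

Call:
{"name": "send_rows", "arguments": {
  "deltas": [
    {"dp": [0,0,0],"rotation": [0,0,0]},
    {"dp": [0,0,0],"rotation": [0,0,0]},
    {"dp": [0,0,0],"rotation": [0,0,0]},
    {"dp": [0,0,0],"rotation": [0,0,0]},
    {"dp": [0,0,0],"rotation": [0,0,0]},
    {"dp": [0,0,0],"rotation": [0,0,0]}
  ],
  "fingers": 1,
  "grip_force": 45
}}

```text
clock: 11.97
position: [0.4277, 0.2166, 0.0968]
ee_rot: [0.001, 0.383, 0.924, 0.001]
contact_force: [-0.1, -0.5, 4.8]
width: 0.0227
```

Call:
{"name": "send_rows", "arguments": {
  "deltas": [
    {"dp": [0,0,0.06],"rotation": [0,0,0]},
    {"dp": [0,0,0.16],"rotation": [0,0,0]},
    {"dp": [0,0,0.3],"rotation": [0,0,0]},
    {"dp": [0,0,0.45],"rotation": [0,0,0]},
    {"dp": [0,0,0.6],"rotation": [0,0,0]},
    {"dp": [0,0,0.8],"rotation": [0,0,0]},
    {"dp": [0,0,1],"rotation": [0,0,0]}
  ]
}}

```text
clock: 12.55
position: [0.4262, 0.2162, 0.2167]
ee_rot: [-0.001, 0.383, 0.924, -0.001]
contact_force: [1.3, -0.1, -0.9]
width: 0.0224
```

```bash
python3 look.py s6 190 50 260 220
```

```text
12.6 [0.4292 0.2172 0.2217] [ 1.3 -0.2  1.9] 0.02278968648536261
```

View pics/s6z.png

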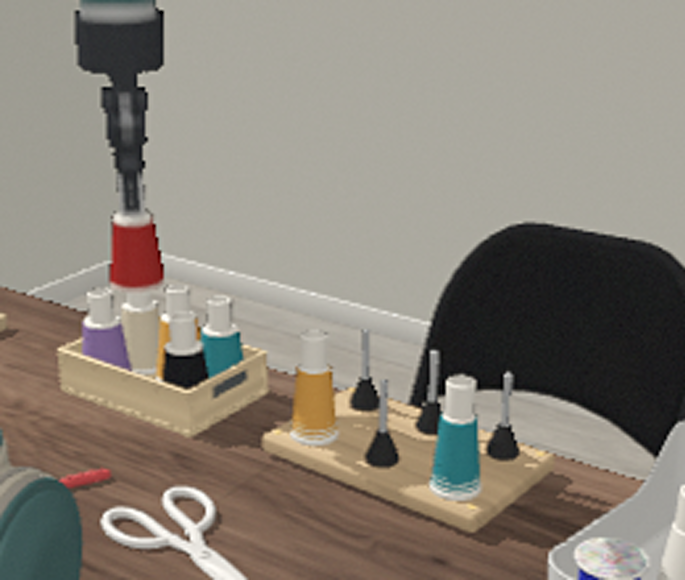

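Call:
{"name": "send_rows", "arguments": {
  "deltas": [
    {"dp": [0,0,0.1],"rotation": [0,0,0]},
    {"dp": [0,-0.1,0.25],"rotation": [0,0,0]},
    {"dp": [0,-0.3,0.36],"rotation": [0,0,0]},
    {"dp": [0,-0.5,0.36],"rotation": [0,0,0]},
    {"dp": [0,-0.75,0.36],"rotation": [0,0,0]},
    {"dp": [0,-1,0.36],"rotation": [0,0,0]}
  ]
}}

```text
clock: 13.1
position: [0.4266, 0.0957, 0.2595]
ee_rot: [0.0, 0.382, 0.924, 0.0]
contact_force: [0.6, 0.7, -0.2]
width: 0.0226
```

Call:
{"name": "send_rows", "arguments": {
  "deltas": [
    {"dp": [0,-0.25,0],"rotation": [0,0,0]},
    {"dp": [0,-0.5,0],"rotation": [0,0,0]},
    {"dp": [0,-0.75,0],"rotation": [0,0,0]},
    {"dp": [0,-1,0],"rotation": [0,0,0]}
  ]
}}

```text
clock: 13.43
position: [0.4264, -0.0248, 0.2592]
ee_rot: [-0.0, 0.383, 0.924, 0.0]
contact_force: [1.5, -0.2, -0.5]
width: 0.0224
```

Call:
{"name": "send_rows", "arguments": {
  "deltas": [
    {"dp": [0,-0.15,0],"rotation": [0,0,0]},
    {"dp": [0,-0.25,-0.03],"rotation": [0,0,0]},
    {"dp": [0,-0.285,-0.15],"rotation": [0,0,0]},
    {"dp": [0,-0.285,-0.3],"rotation": [0,0,0]},
    {"dp": [0,-0.285,-0.4],"rotation": [0,0,0]},
    {"dp": [0,-0.285,-0.42],"rotation": [0,0,0]},
    {"dp": [0,-0.285,-0.42],"rotation": [0,0,0]},
    {"dp": [0,-0.285,-0.42],"rotation": [0,0,0]}
  ]
}}

```text
clock: 14.1
position: [0.4274, -0.0577, 0.2093]
ee_rot: [0.0, 0.383, 0.924, 0.0]
contact_force: [0.8, -0.5, -0.7]
width: 0.0227
```

```bash
python3 look.py s7 270 120 130 120; python3 look.py t7 290 140 130 120 top
```

```text
14.15 [ 0.4277 -0.0578  0.2097] [-0.1 -0.1 -1.2] 0.022618600643916492
14.2 [ 0.4278 -0.0578  0.2098] [ 0.1  0.3 -1.6] 0.022708326899118902
```

View pics/s7z.png

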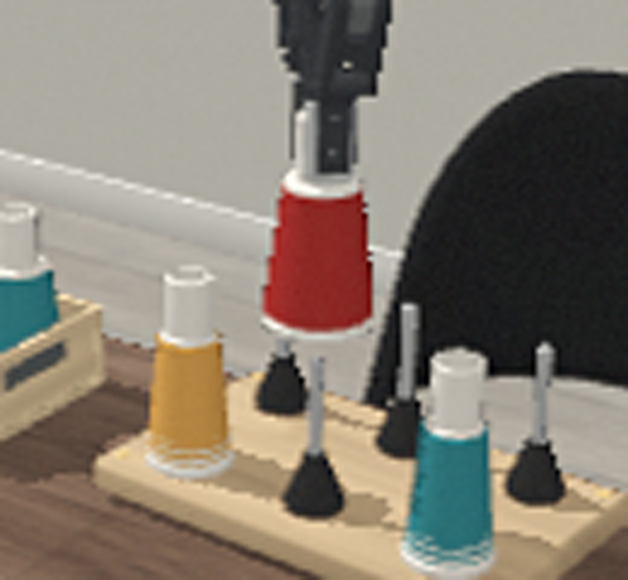

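View pics/t7z.png

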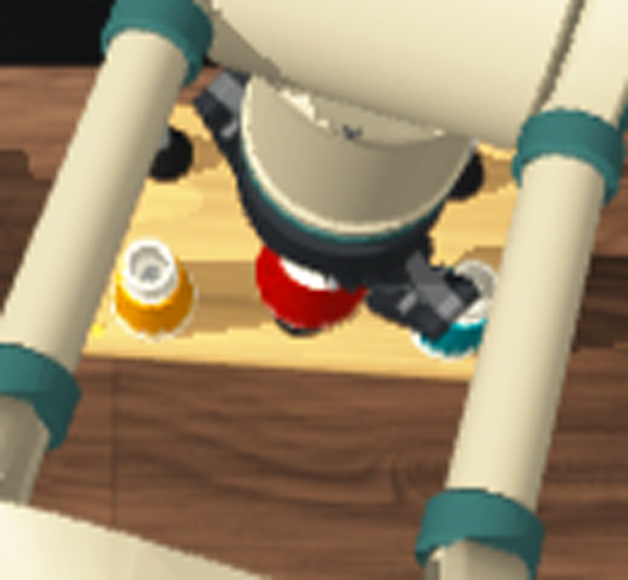

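Call:
{"name": "send_rows", "arguments": {
  "deltas": [
    {"dp": [-0.006,-0.006,-0.08],"rotation": [0,0,0]},
    {"dp": [-0.006,-0.006,-0.16],"rotation": [0,0,0]},
    {"dp": [-0.006,-0.006,-0.24],"rotation": [0,0,0]},
    {"dp": [-0.006,-0.006,-0.32],"rotation": [0,0,0]},
    {"dp": [-0.006,-0.006,-0.4],"rotation": [0,0,0]},
    {"dp": [-0.006,-0.006,-0.45],"rotation": [0,0,0]},
    {"dp": [-0.006,-0.006,-0.5],"rotation": [0,0,0]},
    {"dp": [-0.006,-0.006,-0.5],"rotation": [0,0,0]}
  ]
}}

```text
clock: 14.87
position: [0.4256, -0.0582, 0.1476]
ee_rot: [-0.001, 0.383, 0.924, -0.0]
contact_force: [-1.1, 0.2, -1.1]
width: 0.0223
```

Call:
{"name": "send_rows", "arguments": {
  "deltas": [
    {"dp": [0,0,-0.04],"rotation": [0,0,0]},
    {"dp": [0,0,-0.08],"rotation": [0,0,0]},
    {"dp": [0,0,-0.12],"rotation": [0,0,0]},
    {"dp": [0,0,-0.16],"rotation": [0,0,0]},
    {"dp": [0,0,-0.2],"rotation": [0,0,0]},
    {"dp": [0,0,-0.24],"rotation": [0,0,0]},
    {"dp": [0,0,-0.27],"rotation": [0,0,0]},
    {"dp": [0,0,-0.27],"rotation": [0,0,0]}
  ]
}}

```text
clock: 15.53
position: [0.4259, -0.0583, 0.1157]
ee_rot: [-0.001, 0.383, 0.924, -0.0]
contact_force: [0.3, 0.2, -0.8]
width: 0.0224
```

Call:
{"name": "send_rows", "arguments": {
  "deltas": [
    {"dp": [0,0,-0.005],"rotation": [0,0,0]},
    {"dp": [0,0,-0.01],"rotation": [0,0,0]},
    {"dp": [0,0,-0.015],"rotation": [0,0,0]},
    {"dp": [0,0,-0.02],"rotation": [0,0,0]},
    {"dp": [0,0,-0.02],"rotation": [0,0,0]}
  ]
}}

```text
clock: 15.95
position: [0.4265, -0.0585, 0.1142]
ee_rot: [0.0, 0.383, 0.924, 0.0]
contact_force: [0.3, -0.6, -0.6]
width: 0.0225
```

```bash
python3 look.py s8 270 120 130 120
```

```text
16.0 [ 0.4265 -0.0585  0.1142] [-0.2  0.6 -1.2] 0.022062103636735067
```

View pics/s8z.png

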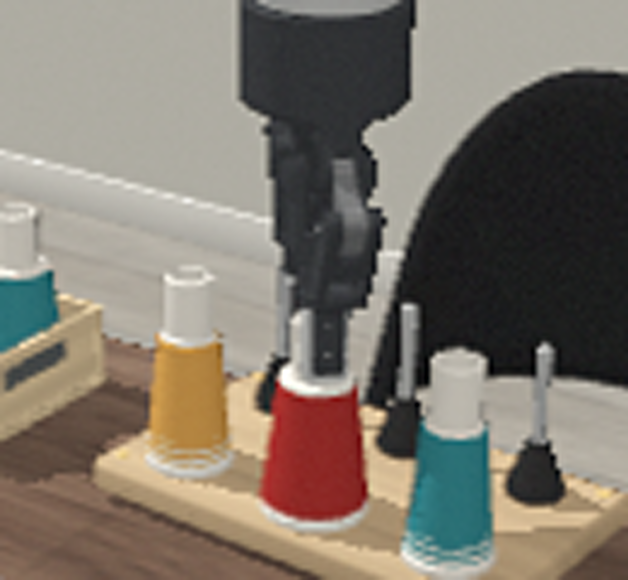

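Call:
{"name": "send_rows", "arguments": {
  "deltas": [
    {"dp": [0,0,-0.005],"rotation": [0,0,0]},
    {"dp": [0,0,-0.01],"rotation": [0,0,0]},
    {"dp": [0,0,-0.015],"rotation": [0,0,0]},
    {"dp": [0,0,-0.015],"rotation": [0,0,0]}
  ]
}}

```text
clock: 16.33
position: [0.427, -0.0586, 0.1132]
ee_rot: [0.001, 0.383, 0.924, 0.0]
contact_force: [-1.4, 1.0, 6.9]
width: 0.0226
```

Contact as predicted (0.113). Release and withdraw, checking.

Call:
{"name": "send_rows", "arguments": {
  "deltas": [
    {"dp": [0,0,0],"rotation": [0,0,0]},
    {"dp": [0,0,0],"rotation": [0,0,0]},
    {"dp": [0,0,0],"rotation": [0,0,0]},
    {"dp": [0,0,0],"rotation": [0,0,0]},
    {"dp": [0,0,0],"rotation": [0,0,0]}
  ],
  "fingers": -0.15
}}

```text
clock: 16.75
position: [0.4264, -0.0585, 0.1122]
ee_rot: [-0.0, 0.383, 0.924, 0.0]
contact_force: [-0.0, 0.6, -0.6]
width: 0.0492
```

Call:
{"name": "send_rows", "arguments": {
  "deltas": [
    {"dp": [0,0,0.08],"rotation": [0,0,0]},
    {"dp": [0,0,0.2],"rotation": [0,0,0]},
    {"dp": [0,0,0.4],"rotation": [0,0,0]},
    {"dp": [0,0,0.6],"rotation": [0,0,0]},
    {"dp": [0,0,0.8],"rotation": [0,0,0]},
    {"dp": [0,0,1],"rotation": [0,0,0]}
  ]
}}

```text
clock: 17.25
position: [0.4261, -0.0584, 0.2333]
ee_rot: [-0.0, 0.383, 0.924, 0.0]
contact_force: [0.2, -0.9, 1.1]
width: 0.0491
```

```bash
python3 look.py s9 270 120 130 120
```

```text
17.3 [ 0.429  -0.0592  0.2378] [ 1.7 -0.1  2.5] 0.049327773181808365
```

View pics/s9z.png

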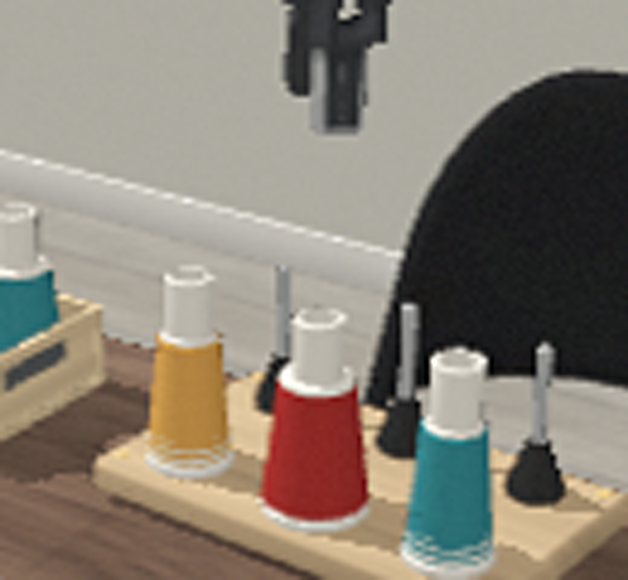

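Call:
{"name": "send_rows", "arguments": {
  "deltas": [
    {"dp": [0.02,0.15,0],"rotation": [0,0,0]},
    {"dp": [0.1,0.4,0],"rotation": [0,0,0]},
    {"dp": [0.2,0.7,0],"rotation": [0,0,0]},
    {"dp": [0.3,1,0],"rotation": [0,0,0]}
  ]
}}

```text
clock: 17.63
position: [0.4626, 0.0624, 0.2323]
ee_rot: [0.0, 0.384, 0.923, 0.0]
contact_force: [1.2, -0.6, -0.1]
width: 0.0493
```

Call:
{"name": "send_rows", "arguments": {
  "deltas": [
    {"dp": [0.05,0.25,0],"rotation": [0,0,0]},
    {"dp": [0.1,0.5,0],"rotation": [0,0,0]},
    {"dp": [0.15,0.75,-0.05],"rotation": [0,0,0]},
    {"dp": [0.15,0.84,-0.2],"rotation": [0,0,0]},
    {"dp": [0.15,0.84,-0.4],"rotation": [0,0,0]},
    {"dp": [0.15,0.84,-0.6],"rotation": [0,0,0]},
    {"dp": [0.15,0.84,-0.68],"rotation": [0,0,0]},
    {"dp": [0.15,0.84,-0.68],"rotation": [0,0,0]},
    {"dp": [0.15,0.84,-0.68],"rotation": [0,0,0]}
  ]
}}

```text
clock: 18.38
position: [0.4806, 0.1622, 0.1507]
ee_rot: [-0.0, 0.383, 0.924, -0.0]
contact_force: [0.5, 0.1, 1.0]
width: 0.049
```

```bash
python3 look.py s10 190 100 130 120
```

```text
18.4333 [0.4813 0.1622 0.1516] [ 0.3 -0.9 -0.2] 0.049085726846007795
```

View pics/s10z.png

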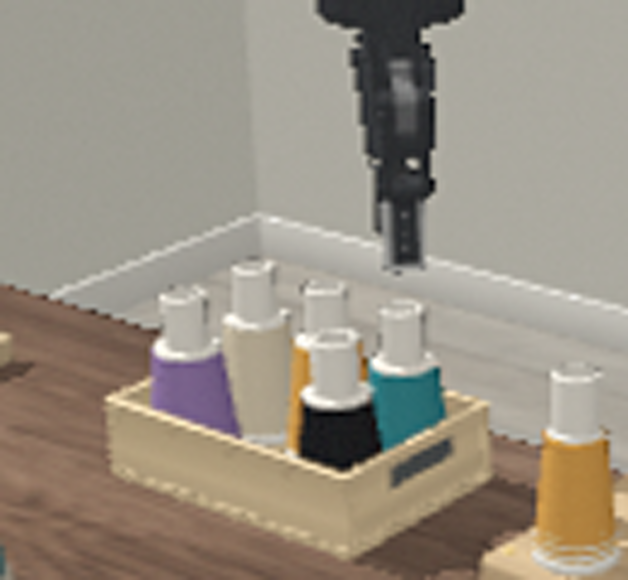

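Call:
{"name": "send_rows", "arguments": {
  "deltas": [
    {"dp": [0,0,-0.08],"rotation": [0,0,0]},
    {"dp": [0,0,-0.18],"rotation": [0,0,0]},
    {"dp": [0,0,-0.28],"rotation": [0,0,0]},
    {"dp": [0,0,-0.38],"rotation": [0,0,0]},
    {"dp": [0,0,-0.44],"rotation": [0,0,0]},
    {"dp": [0,0,-0.46],"rotation": [0,0,0]},
    {"dp": [0,0,-0.46],"rotation": [0,0,0]}
  ]
}}

```text
clock: 19.02
position: [0.4805, 0.1622, 0.0954]
ee_rot: [-0.0, 0.383, 0.924, -0.0]
contact_force: [0.4, 0.5, -0.2]
width: 0.0492
```

Call:
{"name": "send_rows", "arguments": {
  "deltas": [
    {"dp": [0,0,0],"rotation": [0,0,0]},
    {"dp": [0,0,0],"rotation": [0,0,0]},
    {"dp": [0,0,0],"rotation": [0,0,0]},
    {"dp": [0,0,0],"rotation": [0,0,0]},
    {"dp": [0,0,0],"rotation": [0,0,0]},
    {"dp": [0,0,0],"rotation": [0,0,0]}
  ],
  "fingers": 1,
  "grip_force": 45
}}

```text
clock: 19.52
position: [0.481, 0.1624, 0.0962]
ee_rot: [0.001, 0.383, 0.924, 0.0]
contact_force: [-1.1, -0.3, 3.8]
width: 0.023
```

Call:
{"name": "send_rows", "arguments": {
  "deltas": [
    {"dp": [0,0,0.06],"rotation": [0,0,0]},
    {"dp": [0,0,0.16],"rotation": [0,0,0]},
    {"dp": [0,0,0.3],"rotation": [0,0,0]},
    {"dp": [0,0,0.45],"rotation": [0,0,0]},
    {"dp": [0,0,0.6],"rotation": [0,0,0]},
    {"dp": [0,0,0.8],"rotation": [0,0,0]},
    {"dp": [0,0,1],"rotation": [0,0,0]}
  ]
}}

```text
clock: 20.1
position: [0.4796, 0.1622, 0.2162]
ee_rot: [-0.001, 0.383, 0.924, -0.0]
contact_force: [0.2, -1.1, -1.4]
width: 0.0225
```

```bash
python3 look.py s11 190 50 260 220
```

```text
20.15 [0.4826 0.1628 0.2213] [2.3 0.  3.4] 0.022630650839341782
```

View pics/s11z.png

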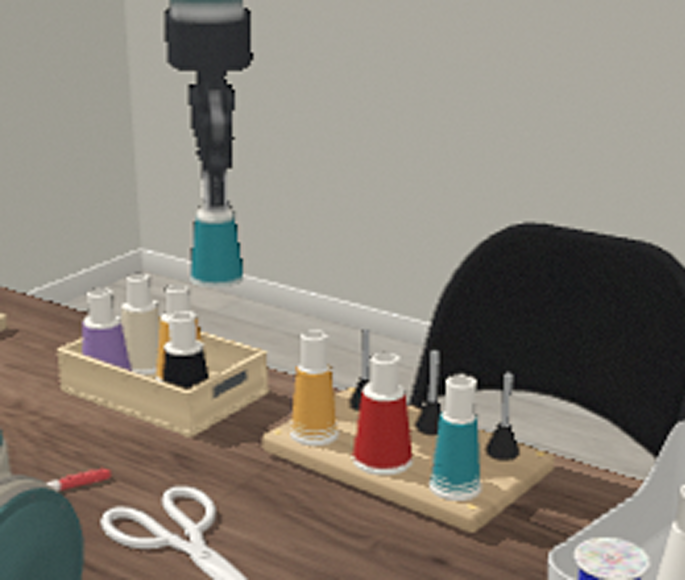

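Call:
{"name": "send_rows", "arguments": {
  "deltas": [
    {"dp": [0,0,0.1],"rotation": [0,0,0]},
    {"dp": [0,-0.1,0.25],"rotation": [0,0,0]},
    {"dp": [0,-0.3,0.36],"rotation": [0,0,0]},
    {"dp": [0.02,-0.5,0.36],"rotation": [0,0,0]},
    {"dp": [0.04,-0.75,0.36],"rotation": [0,0,0]},
    {"dp": [0.06,-1,0.36],"rotation": [0,0,0]}
  ]
}}

```text
clock: 20.65
position: [0.4873, 0.0416, 0.2591]
ee_rot: [0.0, 0.382, 0.924, 0.0]
contact_force: [0.5, 0.8, -0.5]
width: 0.0224
```

Call:
{"name": "send_rows", "arguments": {
  "deltas": [
    {"dp": [0.02,-0.25,0],"rotation": [0,0,0]},
    {"dp": [0.04,-0.5,0],"rotation": [0,0,0]},
    {"dp": [0.06,-0.75,0],"rotation": [0,0,0]},
    {"dp": [0.08,-1,0],"rotation": [0,0,0]}
  ]
}}

```text
clock: 20.98
position: [0.4968, -0.0789, 0.2587]
ee_rot: [-0.0, 0.383, 0.924, 0.0]
contact_force: [0.3, 1.7, -0.6]
width: 0.0227
```

Call:
{"name": "send_rows", "arguments": {
  "deltas": [
    {"dp": [0.007,-0.22,0],"rotation": [0,0,0]},
    {"dp": [0.007,-0.4,0],"rotation": [0,0,0]},
    {"dp": [0.007,-0.5,-0.1],"rotation": [0,0,0]},
    {"dp": [0.007,-0.5,-0.25],"rotation": [0,0,0]},
    {"dp": [0.007,-0.5,-0.38],"rotation": [0,0,0]},
    {"dp": [0.007,-0.5,-0.42],"rotation": [0,0,0]},
    {"dp": [0.007,-0.5,-0.42],"rotation": [0,0,0]},
    {"dp": [0.007,-0.5,-0.42],"rotation": [0,0,0]}
  ]
}}

```text
clock: 21.65
position: [0.4982, -0.1375, 0.2086]
ee_rot: [-0.0, 0.383, 0.924, 0.0]
contact_force: [-0.6, 0.3, -0.6]
width: 0.0228
```

```bash
python3 look.py s12 290 120 130 120; python3 look.py t12 290 120 130 120 top
```

```text
21.7 [ 0.4986 -0.1376  0.2091] [-0.1  0.1 -0.9] 0.02287278845749887
21.75 [ 0.4988 -0.1377  0.2094] [ 0.1  0.1 -0.4] 0.022593059567509684
```

View pics/s12z.png

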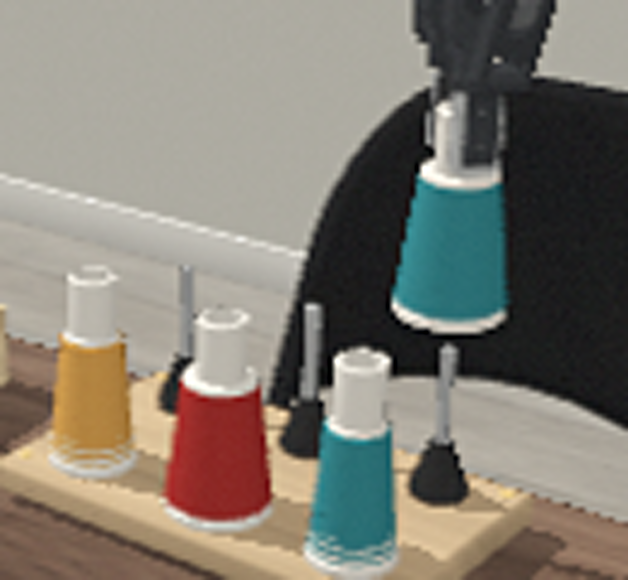

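View pics/t12z.png

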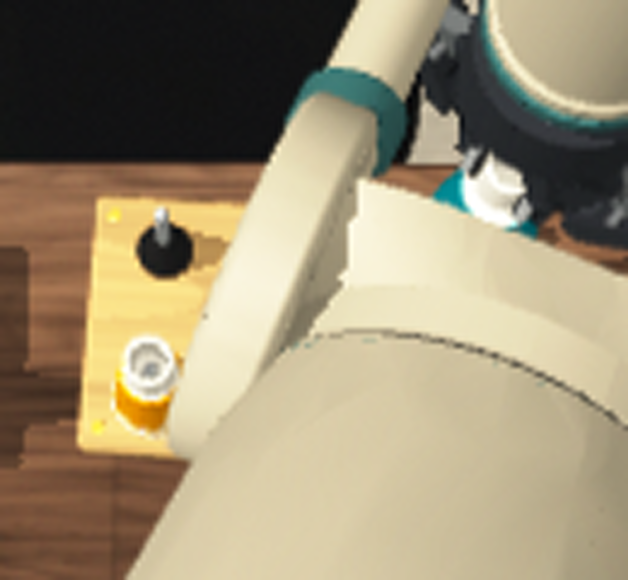

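Call:
{"name": "send_rows", "arguments": {
  "deltas": [
    {"dp": [-0.003,0,-0.08],"rotation": [0,0,0]},
    {"dp": [-0.003,0,-0.16],"rotation": [0,0,0]},
    {"dp": [-0.003,0,-0.24],"rotation": [0,0,0]},
    {"dp": [-0.003,0,-0.32],"rotation": [0,0,0]},
    {"dp": [-0.003,0,-0.4],"rotation": [0,0,0]},
    {"dp": [-0.003,0,-0.45],"rotation": [0,0,0]},
    {"dp": [-0.003,0,-0.5],"rotation": [0,0,0]},
    {"dp": [-0.003,0,-0.5],"rotation": [0,0,0]}
  ]
}}

```text
clock: 22.42
position: [0.497, -0.1374, 0.1468]
ee_rot: [-0.001, 0.383, 0.924, 0.0]
contact_force: [-0.2, 0.1, -0.5]
width: 0.0223
```

Call:
{"name": "send_rows", "arguments": {
  "deltas": [
    {"dp": [0,0,-0.04],"rotation": [0,0,0]},
    {"dp": [0,0,-0.08],"rotation": [0,0,0]},
    {"dp": [0,0,-0.12],"rotation": [0,0,0]},
    {"dp": [0,0,-0.16],"rotation": [0,0,0]},
    {"dp": [0,0,-0.2],"rotation": [0,0,0]},
    {"dp": [0,0,-0.24],"rotation": [0,0,0]},
    {"dp": [0,0,-0.27],"rotation": [0,0,0]},
    {"dp": [0,0,-0.27],"rotation": [0,0,0]}
  ]
}}

```text
clock: 23.08
position: [0.4972, -0.1375, 0.115]
ee_rot: [-0.001, 0.383, 0.924, 0.0]
contact_force: [-0.1, 0.4, -0.4]
width: 0.0226
```

Call:
{"name": "send_rows", "arguments": {
  "deltas": [
    {"dp": [0,0,-0.005],"rotation": [0,0,0]},
    {"dp": [0,0,-0.01],"rotation": [0,0,0]},
    {"dp": [0,0,-0.015],"rotation": [0,0,0]},
    {"dp": [0,0,-0.02],"rotation": [0,0,0]},
    {"dp": [0,0,-0.02],"rotation": [0,0,0]}
  ]
}}

```text
clock: 23.5
position: [0.4978, -0.1377, 0.1136]
ee_rot: [0.0, 0.383, 0.924, 0.0]
contact_force: [-0.8, -1.2, -0.9]
width: 0.0225
```

```bash
python3 look.py s13 290 120 130 120
```

```text
23.55 [ 0.4978 -0.1377  0.1136] [ 0.1 -0.4 -0.7] 0.022312891375560428
```

View pics/s13z.png

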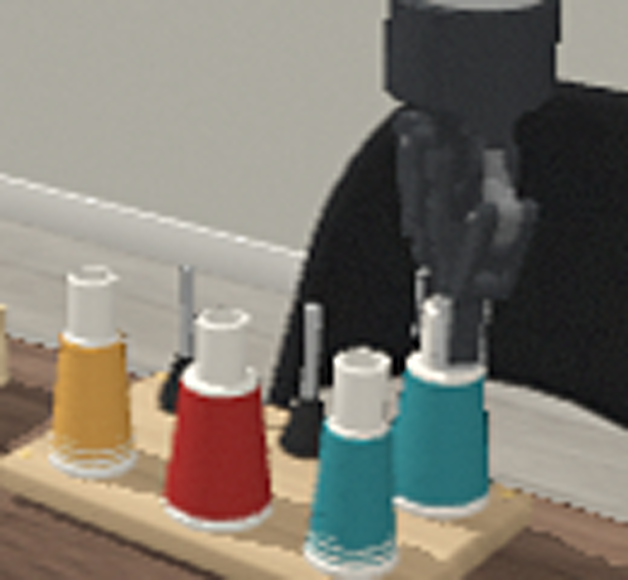

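Call:
{"name": "send_rows", "arguments": {
  "deltas": [
    {"dp": [0,0,-0.005],"rotation": [0,0,0]},
    {"dp": [0,0,-0.01],"rotation": [0,0,0]},
    {"dp": [0,0,-0.015],"rotation": [0,0,0]},
    {"dp": [0,0,-0.015],"rotation": [0,0,0]}
  ]
}}

```text
clock: 23.88
position: [0.4982, -0.1379, 0.1127]
ee_rot: [0.001, 0.383, 0.924, 0.0]
contact_force: [-0.7, -0.2, 5.0]
width: 0.0222
```

Call:
{"name": "send_rows", "arguments": {
  "deltas": [
    {"dp": [0,0,0],"rotation": [0,0,0]},
    {"dp": [0,0,0],"rotation": [0,0,0]},
    {"dp": [0,0,0],"rotation": [0,0,0]},
    {"dp": [0,0,0],"rotation": [0,0,0]},
    {"dp": [0,0,0],"rotation": [0,0,0]}
  ],
  "fingers": -0.15
}}

```text
clock: 24.3
position: [0.4977, -0.1377, 0.1116]
ee_rot: [-0.0, 0.383, 0.924, 0.0]
contact_force: [0.8, 0.1, 0.8]
width: 0.0491
```

Call:
{"name": "send_rows", "arguments": {
  "deltas": [
    {"dp": [0,0,0.08],"rotation": [0,0,0]},
    {"dp": [0,0,0.2],"rotation": [0,0,0]},
    {"dp": [0,0,0.4],"rotation": [0,0,0]},
    {"dp": [0,0,0.6],"rotation": [0,0,0]},
    {"dp": [0,0,0.8],"rotation": [0,0,0]},
    {"dp": [0,0,1],"rotation": [0,0,0]}
  ]
}}

```text
clock: 24.8
position: [0.4976, -0.1376, 0.2336]
ee_rot: [0.0, 0.383, 0.924, 0.0]
contact_force: [0.7, -0.1, 0.4]
width: 0.0491
```

```bash
python3 look.py s14 190 120 260 220
```

```text
24.85 [ 0.5003 -0.1387  0.2386] [ 1.8 -0.1  2.6] 0.04947828196265326
```

View pics/s14z.png

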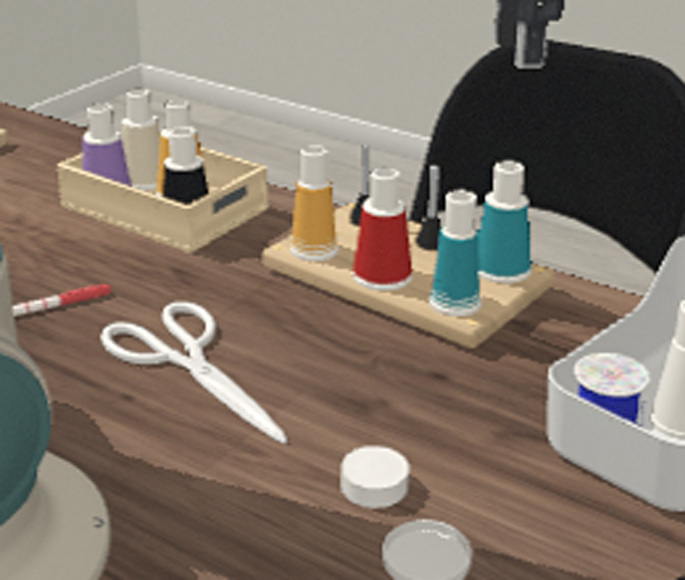

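Call:
{"name": "send_rows", "arguments": {
  "deltas": [
    {"dp": [0,0.15,0],"rotation": [0,0,0]},
    {"dp": [-0.02,0.4,0],"rotation": [0,0,0]},
    {"dp": [-0.04,0.7,0],"rotation": [0,0,0]},
    {"dp": [-0.05,1,0],"rotation": [0,0,0]}
  ]
}}

```text
clock: 25.18
position: [0.4914, -0.0169, 0.2323]
ee_rot: [0.0, 0.384, 0.923, 0.0]
contact_force: [0.3, 0.6, 0.5]
width: 0.0491
```

Call:
{"name": "send_rows", "arguments": {
  "deltas": [
    {"dp": [0,0.25,0],"rotation": [0,0,0]},
    {"dp": [-0.02,0.5,0],"rotation": [0,0,0]},
    {"dp": [-0.04,0.75,0],"rotation": [0,0,0]},
    {"dp": [-0.05,1,0],"rotation": [0,0,0]}
  ]
}}

```text
clock: 25.52
position: [0.4852, 0.1038, 0.2323]
ee_rot: [0.0, 0.383, 0.924, 0.0]
contact_force: [0.6, -0.4, 0.6]
width: 0.0493
```

Call:
{"name": "send_rows", "arguments": {
  "deltas": [
    {"dp": [-0.02,0.25,0],"rotation": [0,0,0]},
    {"dp": [-0.03,0.5,0],"rotation": [0,0,0]},
    {"dp": [-0.04,0.75,-0.05],"rotation": [0,0,0]},
    {"dp": [-0.04,0.94,-0.2],"rotation": [0,0,0]},
    {"dp": [-0.04,0.94,-0.4],"rotation": [0,0,0]},
    {"dp": [-0.04,0.94,-0.6],"rotation": [0,0,0]},
    {"dp": [-0.04,0.94,-0.68],"rotation": [0,0,0]},
    {"dp": [-0.04,0.94,-0.68],"rotation": [0,0,0]},
    {"dp": [-0.04,0.94,-0.68],"rotation": [0,0,0]}
  ]
}}

```text
clock: 26.27
position: [0.4812, 0.215, 0.1505]
ee_rot: [0.0, 0.383, 0.924, 0.0]
contact_force: [-0.1, -0.3, -0.5]
width: 0.0494
```

```bash
python3 look.py s15 190 100 130 120
```

```text
26.3167 [0.4819 0.2151 0.1513] [-0.1  0.4  0.9] 0.048984404410598065
```

View pics/s15z.png

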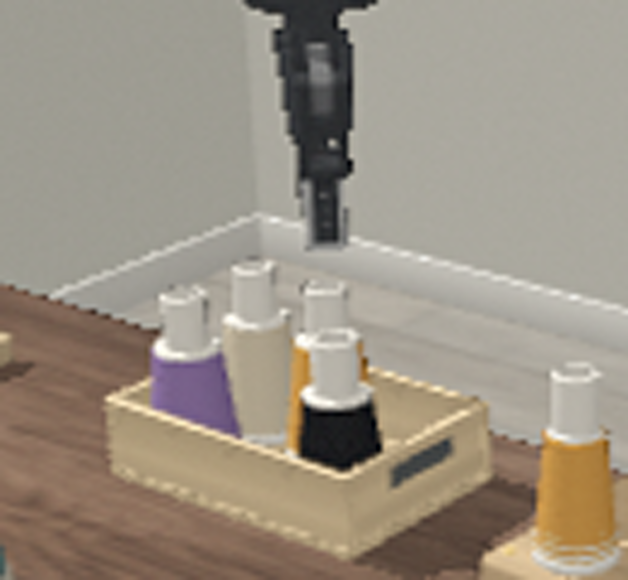

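Call:
{"name": "send_rows", "arguments": {
  "deltas": [
    {"dp": [-0.006,0,-0.08],"rotation": [0,0,0]},
    {"dp": [-0.006,0,-0.18],"rotation": [0,0,0]},
    {"dp": [-0.006,0,-0.28],"rotation": [0,0,0]},
    {"dp": [-0.006,0,-0.38],"rotation": [0,0,0]},
    {"dp": [-0.006,0,-0.44],"rotation": [0,0,0]},
    {"dp": [-0.006,0,-0.46],"rotation": [0,0,0]},
    {"dp": [-0.006,0,-0.46],"rotation": [0,0,0]}
  ]
}}

```text
clock: 26.9
position: [0.4803, 0.215, 0.0948]
ee_rot: [-0.0, 0.383, 0.924, -0.0]
contact_force: [0.0, -0.6, -0.7]
width: 0.049
```

Call:
{"name": "send_rows", "arguments": {
  "deltas": [
    {"dp": [0,0,0],"rotation": [0,0,0]},
    {"dp": [0,0,0],"rotation": [0,0,0]},
    {"dp": [0,0,0],"rotation": [0,0,0]},
    {"dp": [0,0,0],"rotation": [0,0,0]},
    {"dp": [0,0,0],"rotation": [0,0,0]},
    {"dp": [0,0,0],"rotation": [0,0,0]}
  ],
  "fingers": 1,
  "grip_force": 45
}}

```text
clock: 27.4
position: [0.4808, 0.2153, 0.0956]
ee_rot: [0.001, 0.383, 0.924, 0.001]
contact_force: [-0.6, 0.7, 4.3]
width: 0.0229
```

Call:
{"name": "send_rows", "arguments": {
  "deltas": [
    {"dp": [0,0,0.06],"rotation": [0,0,0]},
    {"dp": [0,0,0.16],"rotation": [0,0,0]},
    {"dp": [0,0,0.3],"rotation": [0,0,0]},
    {"dp": [0,0,0.45],"rotation": [0,0,0]},
    {"dp": [0,0,0.6],"rotation": [0,0,0]},
    {"dp": [0,0,0.8],"rotation": [0,0,0]},
    {"dp": [0,0,1],"rotation": [0,0,0]}
  ]
}}

```text
clock: 27.98
position: [0.4793, 0.2149, 0.2156]
ee_rot: [-0.001, 0.383, 0.924, -0.001]
contact_force: [-0.5, 0.3, -0.2]
width: 0.0225
```

```bash
python3 look.py s16 190 50 260 220
```

```text
28.0333 [0.4823 0.2158 0.2208] [0.9 1.8 2.4] 0.022301222267924727
```

View pics/s16z.png

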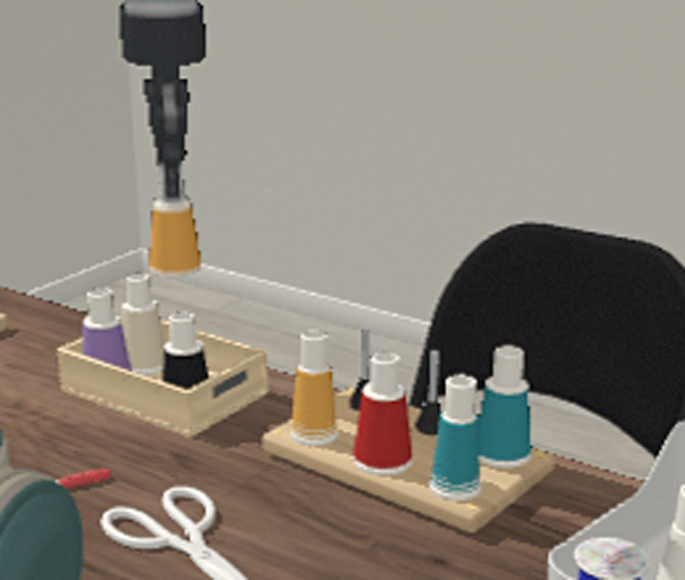

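Call:
{"name": "send_rows", "arguments": {
  "deltas": [
    {"dp": [0,0,0.1],"rotation": [0,0,0]},
    {"dp": [0,-0.1,0.25],"rotation": [0,0,0]},
    {"dp": [0.05,-0.3,0.36],"rotation": [0,0,0]},
    {"dp": [0.08,-0.5,0.36],"rotation": [0,0,0]},
    {"dp": [0.1,-0.75,0.36],"rotation": [0,0,0]},
    {"dp": [0.12,-1,0.36],"rotation": [0,0,0]}
  ]
}}

```text
clock: 28.53
position: [0.4943, 0.0943, 0.2584]
ee_rot: [0.0, 0.382, 0.924, 0.0]
contact_force: [0.4, 0.0, -1.5]
width: 0.0226
```

Call:
{"name": "send_rows", "arguments": {
  "deltas": [
    {"dp": [0.04,-0.25,0],"rotation": [0,0,0]},
    {"dp": [0.08,-0.5,0],"rotation": [0,0,0]},
    {"dp": [0.1,-0.65,-0.05],"rotation": [0,0,0]},
    {"dp": [0.102,-0.69,-0.15],"rotation": [0,0,0]},
    {"dp": [0.102,-0.69,-0.3],"rotation": [0,0,0]},
    {"dp": [0.102,-0.69,-0.4],"rotation": [0,0,0]},
    {"dp": [0.102,-0.69,-0.42],"rotation": [0,0,0]},
    {"dp": [0.102,-0.69,-0.42],"rotation": [0,0,0]},
    {"dp": [0.102,-0.69,-0.42],"rotation": [0,0,0]}
  ]
}}

```text
clock: 29.28
position: [0.5071, 0.0124, 0.2082]
ee_rot: [0.0, 0.383, 0.924, 0.0]
contact_force: [0.2, 0.1, -0.6]
width: 0.0225
```

```bash
python3 look.py s17 270 110 130 120
```

```text
29.3333 [0.5074 0.0124 0.2085] [ 0.1  0.7 -1. ] 0.022458384232506075
```

View pics/s17z.png

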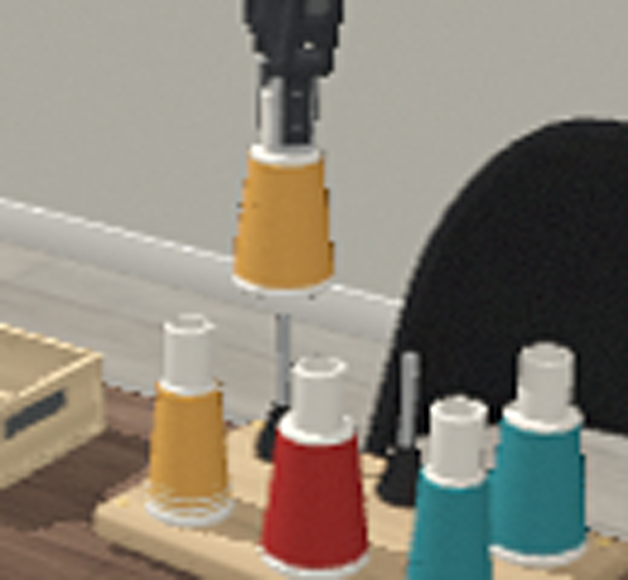

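Call:
{"name": "send_rows", "arguments": {
  "deltas": [
    {"dp": [0,0,-0.08],"rotation": [0,0,0]},
    {"dp": [0,0,-0.16],"rotation": [0,0,0]},
    {"dp": [0,0,-0.24],"rotation": [0,0,0]},
    {"dp": [0,0,-0.32],"rotation": [0,0,0]},
    {"dp": [0,0,-0.4],"rotation": [0,0,0]},
    {"dp": [0,0,-0.45],"rotation": [0,0,0]},
    {"dp": [0,0,-0.5],"rotation": [0,0,0]},
    {"dp": [0,0,-0.5],"rotation": [0,0,0]}
  ]
}}

```text
clock: 30.0
position: [0.506, 0.0124, 0.1462]
ee_rot: [-0.001, 0.383, 0.924, -0.0]
contact_force: [-0.2, 0.0, -1.7]
width: 0.0228
```

Call:
{"name": "send_rows", "arguments": {
  "deltas": [
    {"dp": [0,0,-0.04],"rotation": [0,0,0]},
    {"dp": [0,0,-0.08],"rotation": [0,0,0]},
    {"dp": [0,0,-0.12],"rotation": [0,0,0]},
    {"dp": [0,0,-0.16],"rotation": [0,0,0]},
    {"dp": [0,0,-0.2],"rotation": [0,0,0]},
    {"dp": [0,0,-0.24],"rotation": [0,0,0]},
    {"dp": [0,0,-0.27],"rotation": [0,0,0]},
    {"dp": [0,0,-0.27],"rotation": [0,0,0]}
  ]
}}

```text
clock: 30.67
position: [0.5062, 0.0124, 0.1144]
ee_rot: [-0.001, 0.383, 0.924, -0.0]
contact_force: [0.3, 0.8, -1.1]
width: 0.0225
```

Call:
{"name": "send_rows", "arguments": {
  "deltas": [
    {"dp": [0,0,-0.01],"rotation": [0,0,0]},
    {"dp": [0,0,-0.02],"rotation": [0,0,0]},
    {"dp": [0,0,-0.025],"rotation": [0,0,0]},
    {"dp": [0,0,-0.03],"rotation": [0,0,0]},
    {"dp": [0,0,-0.035],"rotation": [0,0,0]},
    {"dp": [0,0,-0.035],"rotation": [0,0,0]},
    {"dp": [0,0,-0.035],"rotation": [0,0,0]}
  ]
}}

```text
clock: 31.25
position: [0.5073, 0.0123, 0.112]
ee_rot: [0.001, 0.383, 0.924, 0.0]
contact_force: [-0.1, 0.9, 5.1]
width: 0.0223
```

```bash
python3 look.py s18 270 110 130 120
```

```text
31.3 [0.5073 0.0123 0.112 ] [-1.2  0.5  5.5] 0.022692678730220593
```

View pics/s18z.png

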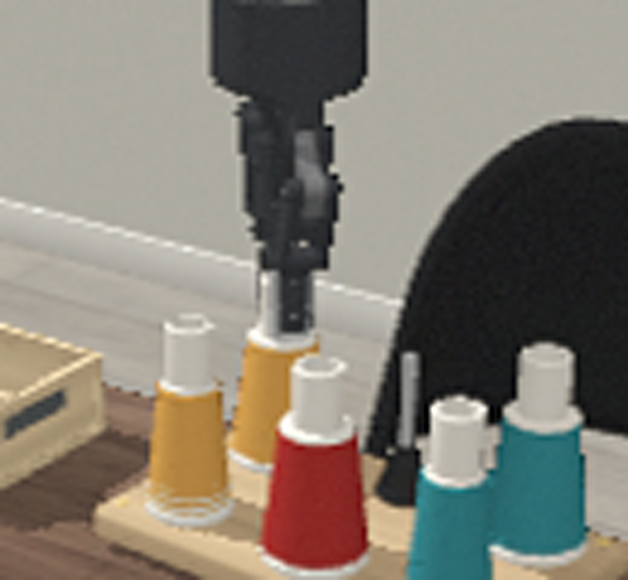

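Seated with contact at the expected height; release, rise, and move left out of the top view.

Call:
{"name": "send_rows", "arguments": {
  "deltas": [
    {"dp": [0,0,0],"rotation": [0,0,0]},
    {"dp": [0,0,0],"rotation": [0,0,0]},
    {"dp": [0,0,0],"rotation": [0,0,0]},
    {"dp": [0,0,0],"rotation": [0,0,0]},
    {"dp": [0,0,0],"rotation": [0,0,0]}
  ],
  "fingers": -0.15
}}

```text
clock: 31.72
position: [0.5068, 0.0123, 0.1109]
ee_rot: [-0.0, 0.383, 0.924, -0.0]
contact_force: [-0.2, 0.5, -0.0]
width: 0.0491
```

Call:
{"name": "send_rows", "arguments": {
  "deltas": [
    {"dp": [0,0,0.08],"rotation": [0,0,0]},
    {"dp": [0,0,0.2],"rotation": [0,0,0]},
    {"dp": [0,0,0.4],"rotation": [0,0,0]},
    {"dp": [0,0,0.6],"rotation": [0,0,0]},
    {"dp": [0,0,0.8],"rotation": [0,0,0]},
    {"dp": [0,0,1],"rotation": [0,0,0]}
  ]
}}

```text
clock: 32.22
position: [0.5067, 0.0123, 0.233]
ee_rot: [0.0, 0.383, 0.924, 0.0]
contact_force: [0.5, -0.3, 0.3]
width: 0.0492
```

Call:
{"name": "send_rows", "arguments": {
  "deltas": [
    {"dp": [-0.1,0.15,0.1],"rotation": [0,0,0]},
    {"dp": [-0.3,0.4,0.2],"rotation": [0,0,0]},
    {"dp": [-0.5,0.7,0.2],"rotation": [0,0,0]},
    {"dp": [-0.7,1,0.2],"rotation": [0,0,0]}
  ]
}}

```text
clock: 32.55
position: [0.4243, 0.1304, 0.2568]
ee_rot: [0.001, 0.384, 0.923, 0.001]
contact_force: [0.8, 0.6, 0.5]
width: 0.0494
```

Call:
{"name": "send_rows", "arguments": {
  "deltas": [
    {"dp": [-0.1,0.25,0],"rotation": [0,0,0]},
    {"dp": [-0.3,0.5,0],"rotation": [0,0,0]},
    {"dp": [-0.5,0.75,0],"rotation": [0,0,0]},
    {"dp": [-0.7,1,0],"rotation": [0,0,0]}
  ]
}}

```text
clock: 32.88
position: [0.3393, 0.2508, 0.2559]
ee_rot: [0.0, 0.383, 0.924, 0.0]
contact_force: [-0.5, 0.2, 0.8]
width: 0.0493
```

Call:
{"name": "send_rows", "arguments": {
  "deltas": [
    {"dp": [-0.1,0.25,0],"rotation": [0,0,0]},
    {"dp": [-0.3,0.5,0],"rotation": [0,0,0]},
    {"dp": [-0.5,0.75,0],"rotation": [0,0,0]},
    {"dp": [-0.6,0.95,0],"rotation": [0,0,0]},
    {"dp": [-0.6,1,0],"rotation": [0,0,0]},
    {"dp": [-0.6,1,0],"rotation": [0,0,0]}
  ]
}}

```text
clock: 33.38
position: [0.2682, 0.3711, 0.2557]
ee_rot: [0.0, 0.381, 0.924, 0.001]
contact_force: [0.7, 0.5, 0.2]
width: 0.049
```

```bash
sed -i "s/'top0','scene0'/'t19','s19'/" m.py; python3 look.py s19 200 130 320 200; python3 look.py t19 190 130 330 150 top; python3 m.py
```

```text
33.4333 [0.2687 0.3698 0.2554] [ 0.6 -0.5  0.4] 0.0489919000445861
33.4833 [0.269  0.3691 0.2554] [ 0.9 -0.7  0. ] 0.04923217385758598
t19
table z -0.00014654805093335989
stand 2913 ((0.46564748883247375, -0.05965488404035568), (0.22478175163269043, 0.1356632262468338), 86.60829162597656) medz 0.021301724154947455 [ 306  161   93   58 2913]
crate 459 ((0.4553930461406708, 0.2162889838218689), (0.17171348631381989, 0.11846285313367844), 89.41214752197266) medz 0.04509984903406648 [204 167  72  49 459]
top [316, 157, 15, 16, 193] [322.8 165. ] [0.5055 0.0129 0.0998] rimmid 0.5081 0.0132 zmax 0.119
top [380, 162, 15, 16, 194] [387.3 169.4] [ 0.4958 -0.1354  0.1   ] rimmid 0.4977 -0.1367 zmax 0.1187
top [354, 165, 3, 5, 12] [355.1 166.8] [ 0.5029 -0.0619  0.0943] rimmid 0.5047 -0.0616 zmax 0.0988
top [207, 169, 13, 12, 87] [212.8 174.8] [0.4817 0.2684 0.0975] rimmid 0.4825 0.2691 zmax 0.104
top [315, 190, 13, 14, 143] [320.8 196.4] [0.4314 0.0167 0.1014] rimmid 0.4326 0.018 zmax 0.1195
top [205, 192, 13, 12, 82] [211.4 197.2] [0.4288 0.2685 0.0975] rimmid 0.4294 0.2702 zmax 0.1039
top [2
[... 855 characters left out ...]
019
top [321, 165, 15, 19, 194] [327.7 174.6] [0.5011 0.0092 0.1016] rimmid 0.5059 0.0127 zmax 0.1173
top [254, 168, 10, 11, 94] [258.6 172.9] [0.424  0.1599 0.0957] rimmid 0.4277 0.1626 zmax 0.1023
top [302, 175, 14, 19, 186] [308.5 184.1] [0.4265 0.0127 0.1032] rimmid 0.4318 0.0162 zmax 0.1181
top [374, 181, 16, 20, 230] [381.8 191.2] [ 0.4911 -0.1405  0.1021] rimmid 0.4953 -0.1382 zmax 0.1176
top [327, 183, 17, 21, 234] [335.1 193.7] [ 0.4209 -0.0626  0.1017] rimmid 0.4262 -0.0596 zmax 0.1176
top [353, 183, 3, 6, 18] [354.  185.5] [ 0.5004 -0.0645  0.0925] rimmid 0.5007 -0.064 zmax 0.0985
top [357, 192, 14, 21, 226] [363.8 202.4] [ 0.4169 -0.1361  0.1034] rimmid 0.4226 -0.1339 zmax 0.1185
```

View pics/s19z.png

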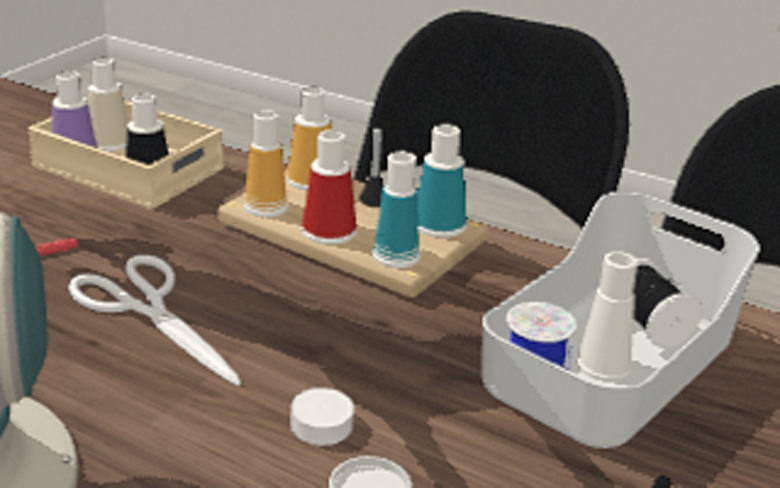

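View pics/t19z.png

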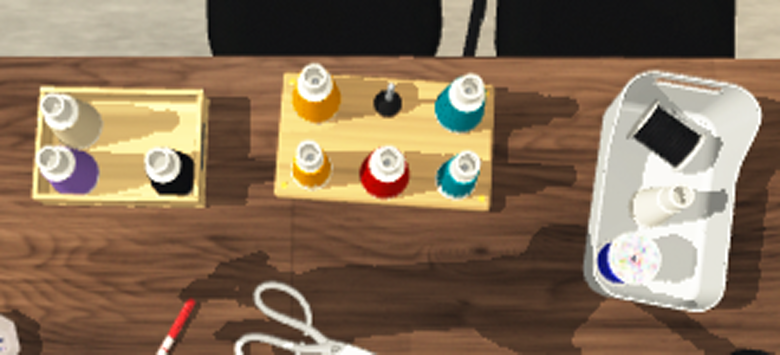

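All five cones' tops are at 119 mm, about 120 expected, and the part-used ones are unmoved.

```bash
python3 -c "
from h import *
print(manip.sign_off())"
```

```text
the job is handed in; nothing more can be done
None
```

The thread stand is reloaded, in the order asked, and the job is handed in at about 33.5 s of the 109 s allowed.

- **Core:** the bare white core stands upright in the free part of the basket.
- **Red:** the full red cone is on the front middle spindle that the core left.
- **Teal and mustard:** the full teal and full mustard cones are on the back-row spindles straight behind their part-used ones.

**Last checks:** In the final pictures all five cones on the stand are upright. Their tops measured 117–120 mm, where a cone right down on the board should reach 120 mm. As I lowered each new cone, it met the board at the expected height with only 5–7 N. The two part-used cones measured within about 1 mm of where they started. The gripper was clear of everything, 0.25 m up.

**Disagreement:** The two cameras differed by about 2 mm in position throughout, which is within their stated accuracy. I averaged them. No check failed.

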